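# Square a tattoo machine on the setting jig and present its nose to the inspection camera

### The arm

A 6-joint arm with a two-finger parallel gripper is mounted at the origin on the work surface. World frame = base frame: x ahead of the robot, y to its left, z up, the work surface at z = 0. Lengths are in m, angles in rad, forces in N, time in s.
With the tool pointing down it reaches from about 0.225 to 0.875 m from the base axis. Payload 3.4 kg.
Tool frame: the origin (TCP) lies between the finger pads; the fingertips stand 8 mm ahead of it and the grasp point (between the pads) lies 11 mm behind it; z points along the fingers, y is the line along which they close (so a half turn about z gives the same grasp; the last joint's range is limited). The gripper opens to 85 mm and grips with 20 to 120 N. Pads are 22 mm wide; open, the fingers measure 114 mm over their backs; the gripper's body (76 mm by 85 mm) begins 54 mm behind the grasp point. The pads swing forward as they close: fully open they stand 13 mm farther back than shut.
Start: joints at [-1.453, 0.276, 1.505, -0, 1.361, -0.121], TCP at [0.136, -0.559, 0.209] pointing down, gripper open.
Joint ranges: [-2.89, 2.89], [-0.75, 2.08], [0.22, 2.7], [-1.18, 4.32], [0.11, 2.71], [-2.7, 2.7]. Speed limits (rad/s): [2.57, 2.57, 3.14, 3.14, 3.14, 3.14].

### API

Orientations are given as a unit quaternion [w, x, y, z].
In Python, from rig import manip gives the robot as it stands.
- The arm moves only by the tool move_arm, never from a script. Its argument "deltas" is a list that holds one entry, the list of rows, each a list of 5 numbers: the shift along the tool's x, y, z normalised to -1 to 1, where 1 is 80 cm, then the turn about the tool's z normalised to -1 to 1, where 1 is 120 degrees, then the closure, from -1 (fully open) to 1 (shut). In form: [[[tx, ty, tz, twist, grip], ...]]. A call has 1 to 12 rows; each row is the pose to reach, as a shift and turn from the pose commanded when the call began, along the tool's axes at that moment; what a row does not reach only later rows make up. A row lasts 1/10 s, in which the tool goes at most 50 mm and 8.59 degrees, less where a joint would pass 70% of its speed; a pose out of reach is approached as far as the arm can. A call with a number of a shift or a turn outside -1 to 1 is refused whole. A call with a gripper value outside its range is refused whole. The fingers move at their own pace and stop on an object; "squeeze" is the grip in N (left out, the last holds). Time passes only in rows, so rows that repeat a pose let the fingers close. It gives the time, the measured TCP pose, the force, the opening and the grip force at its end, in the units of the state.
- manip.get_state(): the state, without advancing time (a new reading comes with each control period).
- manip.get_image(name): name is "scene" or "top"; returns the picture (400x640x3 uint8, red, green, blue); there is no depth.
- manip.camera_params(name): a dict with "fx", "fy", "cx", "cy" (pixels), "dist" ([k1, k2, p1, p2, k3] as OpenCV has them; the pictures are not rectified), "R" (3x3) and "t" (3): a world point X has camera coordinates R X + t. Camera axes: x right, y down, z forward; pixel columns grow to the right and rows downward; lengths in m; the calibration is good to about 2 mm. A picture is of the moment at which its call begins. camera_params takes no time and is no camera call.
- manip.sign_off(): hands the job in; it is judged then, once.
The state is a dict: "clock": time; "qpos": joint angles; "qd": joint speeds; "effort": joint torques, N m; "position": TCP position; "ee_rot": TCP orientation; "contact_force": force on the tool from outside, world axes, zero at the start; "moment": the same for the moment, N m; "width": finger opening in m; "gripper_force": force on a finger pad.
Only numpy, scipy, OpenCV 4.12 (cv2) and the standard library are available. Lean on these libraries where they do the work, as an engineer would, in place of code of your own. Each camera call takes 0.05 s, during which the arm holds its last target. There are 200 camera calls.

### The job

Push the violet tattoo machine snug against the orange stops of the setting jig, its long side along the split side stop and its black tail on the end stop, so that it lies square. Then pick it up and present it to the inspection camera: brass nose pointing straight into the lens along the camera's slanting line of sight, nose tip 80 mm in front of the glass, white-striped top face still upward. Finish while holding it there, still, in the gripper, without bumping the camera or disturbing the ink bottles, the rinse cup or the wash bottle.

Things in the scene. Friction and masses are not known exactly. Their poses are not given: they have to be found in the camera images.
- machine: The tattoo machine, loose on the jig plate: violet box 100 mm long (x), 28 wide (y), 30 high (z), black tail end at -x, white stripe on top; a round brass nose (14 mm diameter, 28 mm long, centred on the end face) sticks out at +x. About 0.18 kg, balanced within 5 mm of the box's middle. Origin: centre of the box's underside; x to the nose, z up. It starts with its nose towards the jig's +x.
- nose_tip (a point): Centre of the end of the brass nose: 78 mm along x and 15 mm up from the machine's origin. Axes as the machine's.
- tail (a point): Centre of the black tail face: -50 mm along x and 15 mm up from the machine's origin. Axes as the machine's.
- jig: Setting jig, fixed: aluminium plate 10 mm thick, x -75 to 125, y -50 to 120 mm; orange stops rise 14 mm above it. Side stop y -24 to -14, in two parts, x 26 to 97 and -60 to -26 (a finger fits the gap); end stop x -60 to -50, y -14 to 16. Origin at table height, under the middle of the squared machine. The machine starts 20-55 mm off the side stop, 15-40 off the end stop, turned up to 17 degrees.
- home (a point): Point on the jig plate's top (10 mm above the jig's origin): where the machine's origin lies when it is snug against both stops; its axes (the jig's) are then also the machine's.
- cam_stand: The inspection camera's fixed stand: a dark round foot 110 mm across, 14 mm high, with a steel post 16 mm thick and 360 mm tall standing 40 mm behind the foot's centre (+x). Origin: centre of the foot's underside; -x is the side the camera looks to.
- cam_head: Camera head on the post, a barrel 48 mm across, 109 mm long; its height differs from start to start, do not move it. Origin: centre of the lens glass, 244 to 289 mm above the table. Its x axis points from the lens back into the barrel, rising 25 degrees from level; y is level. It looks along -x, slanting down. A machine properly presented has its x and y axes along these, same direction.
- focus (a point): Point on the camera's line of sight, 80 mm in front of the lens glass (at -80 mm along cam_head's x), where the nose tip belongs. Axes as cam_head's.
- ink_red: Bystander: red ink bottle with a white nozzle, 33 mm diameter, 70 mm tall, loose. Origin: centre of its underside.
- ink_green: Bystander: green ink bottle with a white nozzle, 33 mm diameter, 70 mm tall, loose. Origin: centre of its underside.
- rinse_cup: Bystander: empty steel cup, 68 mm diameter, 65 mm tall, loose. Origin: centre of its underside.
- wash_bottle: Bystander: white squeeze bottle with a green band and a bent spout, 68 mm diameter, 186 mm tall, loose. Origin: centre of its underside.
Not all that is in view belongs to the job. Of the things that look like the machine, the largest one is meant.

How it is judged:
By the outcome, as a careful person would: the job done as asked, in the order asked, and still so for the second after the job is handed in, while the arm keeps its last pose, push and grip.
It also fails if it takes over 64 s, if anything falls off the work surface, if the arm or the gripper's body presses on something with over 40 N, if the wrist force passes 120 N, or if a joint passes its speed limit or range.

## Working session

There is one attempt and no reset: what is moved stays moved. The work goes in short steps, Python scripts to look and compute and a tool call to move; the robot and the scene stay as the last step left them, time stands still between calls to the robot, and variables do not carry over. Pictures are saved under pics/ and viewed, at most 10 in all, crops included, and the job is handed in when it is done.

Besides the shell and the picture viewer there is one more tool, called as name(argument=value, ...), one argument or row to a line, values as JSON. move_arm: Moves the arm, as the interface text tells. Scaled input: -1 to 1 covers 80 cm each way for a shift and 120 degrees each way for a turn. Its arguments: {"type":"object","properties":{"deltas":{"type":"array","items":{"type":"array","items":{"type":"array","items":{"type":"number","minimum":-1,"maximum":1}}}},"squeeze":{"type":"number"}},"required":["deltas"]}

```bash
mkdir -p pics; ls; python3 - <<'E'
from rig import manip
import cv2,numpy as np
np.set_printoptions(precision=4,suppress=True)
for n in("scene","top"):
    im=manip.get_image(n); cv2.imwrite(f"pics/{n}0.png",im[:,:,::-1]); p=manip.camera_params(n)
    print(n,p['fx'],p['fy'],p['cx'],p['cy'],p['dist'],np.array(p['R']),np.array(p['t']), -np.array(p['R']).T@np.array(p['t']))
print(manip.get_state())
E
```

```text
pics
scene 421.22201738115837 421.22201738115837 330.38353601881846 199.35750878579384 [0.0048 0.     0.     0.     0.    ] [[-0.3928  0.9195 -0.0125]
 [ 0.658   0.2716 -0.7023]
 [-0.6424 -0.2841 -0.7117]] [ 0.2757 -0.2357  1.5275] [1.2448 0.2445 0.9251]
top 438.92666264836663 438.92666264836663 322.02528158381966 209.55055771690124 [-0.0646  0.      0.      0.      0.    ] [[-0.007  -0.9999  0.015 ]
 [-0.9927  0.0052 -0.1203]
 [ 0.1202 -0.0158 -0.9926]] [-0.068   0.5496  1.1791] [ 0.4034 -0.0522  1.2376]
{'clock': 0.1, 'qpos': array([-1.453 ,  0.2765,  1.506 , -0.    ,  1.3607, -0.121 ]), 'qd': array([ 0.0002, -0.0003, -0.0026, -0.0001, -0.0026,  0.0013]), 'effort': array([  0.0016, -41.7702, -24.6406,  -0.0002,   0.0058,  -0.    ]), 'position': array([ 0.136 , -0.5582,  0.2079]), 'ee_rot': array([-0.0008,  0.9929,  0.1191, -0.    ]), 'contact_force': array([0.0214, 0.6545, 0.6019]), 'moment': array([-0.0167,  0.0039,  0.0627]), 'gripper_force': 0.0, 'width': 0.08536847753676494}
```

View pics/scene0.png

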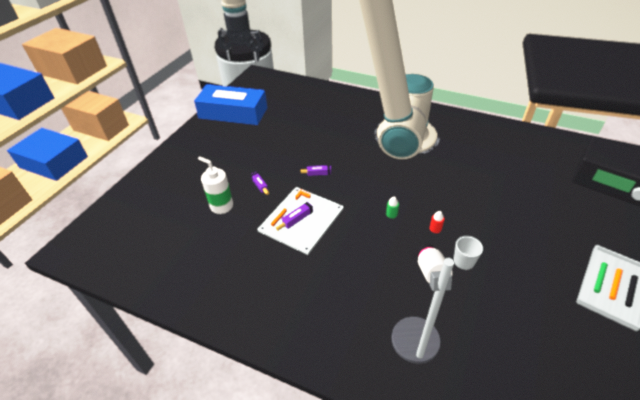

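View pics/top0.png

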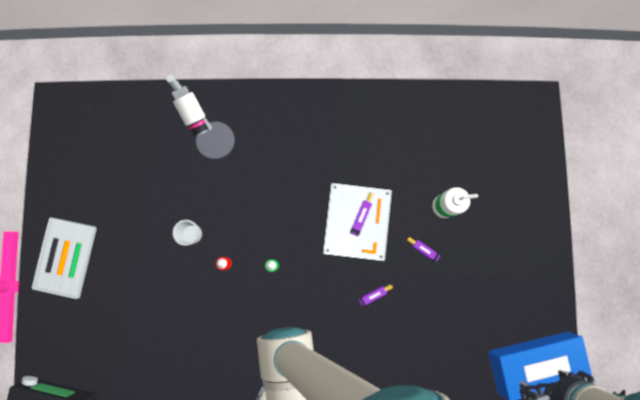

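The top view shows three machine look-alikes: on the jig (362,214), loose at (375,295) and loose at (424,249). The one on the jig plate is the largest, so I choose it. The camera foot is at (215,140), the head near (190,110), the green ink at (272,266), red ink at (224,264), cup at (187,233) and wash bottle at (452,202). Next are close crops.

```bash
python3 - <<'E'
import cv2,numpy as np
t=cv2.imread("pics/top0.png");s=cv2.imread("pics/scene0.png")
def c(im,x,y,w,h,k):return cv2.resize(im[y:y+h,x:x+w],None,fx=k,fy=k,interpolation=cv2.INTER_CUBIC)
cv2.imwrite("pics/cj.png",c(t,315,175,140,100,5.7))
a=c(t,155,65,100,110,5); b=c(s,375,235,100,130,4.6)
H=max(a.shape[0],b.shape[0]);
o=np.zeros((600,800,3),np.uint8)
a=c(t,155,65,80,100,5);b=c(s,385,240,78,120,5);o[:500,:400]=a;o[:600,400:790]=b
cv2.imwrite("pics/cc.png",o)
E
```

```text
(no output)
```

View pics/cj.png

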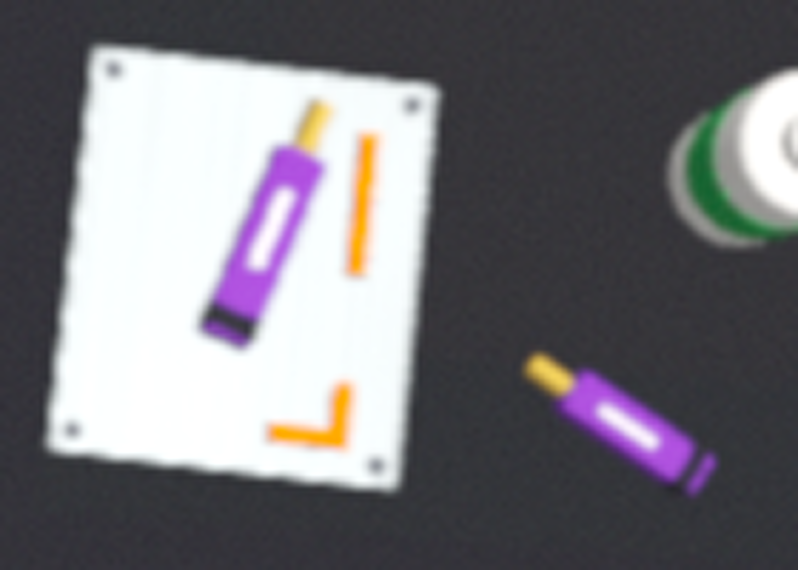

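View pics/cc.png

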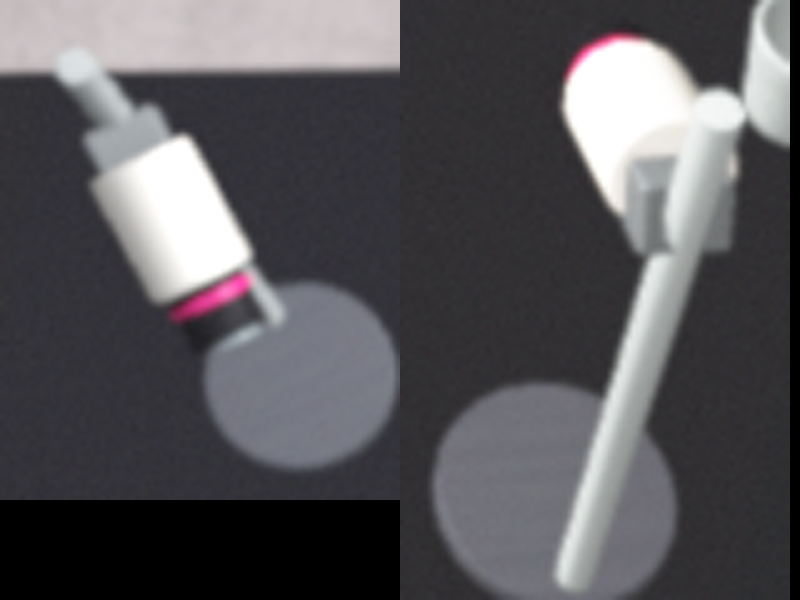

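The crop confirms the choice: the jig machine's box is clearly longer than the decoys'. Crop pixels are plate corners (93,45), (439,88), (399,491), (47,450), and machine top corners (277,146), (324,165), (245,348), (200,328). The camera barrel points lower-right in the top crop, with its glass near (235,340). Now I'll fit the poses.

```bash
cat > h.py <<'E'
import numpy as np,cv2
from scipy.optimize import least_squares
from rig import manip
np.set_printoptions(precision=4,suppress=True)
P={n:manip.camera_params(n) for n in("scene","top")}
def proj(n,X):
    p=P[n];K=np.array([[p['fx'],0,p['cx']],[0,p['fy'],p['cy']],[0,0,1.]])
    return cv2.projectPoints(np.asarray(X,float).reshape(-1,3),cv2.Rodrigues(np.array(p['R']))[0],np.array(p['t'],float),K,np.array(p['dist']))[0].reshape(-1,2)
def unproj(n,uv,z):
    p=P[n];K=np.array([[p['fx'],0,p['cx']],[0,p['fy'],p['cy']],[0,0,1.]]);R=np.array(p['R'])
    q=cv2.undistortPoints(np.asarray(uv,float).reshape(-1,1,2),K,np.array(p['dist'])).reshape(-1,2)
    d=np.c_[q,np.ones(len(q))]@R;c=-R.T@np.array(p['t']);return c+d*((z-c[2])/d[:,2:])
def Rz(a):c,s=np.cos(a),np.sin(a);return np.array([[c,-s,0],[s,c,0],[0,0,1]])
def fitpose(n,uv,pts,g):   # pts in body frame (z abs); returns x,y,yaw
    f=lambda v:(proj(n,np.asarray(pts)@Rz(v[2]).T+[v[0],v[1],0])-uv).ravel()
    r=least_squares(f,g);return r.x,np.sqrt(np.mean(r.fun**2))
def crop(uv,x,y,k):return (np.asarray(uv,float)+.5)/k-.5+[x,y]
E
python3 - <<'E'
from h import *
cj=lambda uv:crop(uv,315,175,5.7)
uv=cj([(93,45),(439,88),(399,491),(47,450)])
J,e=fitpose("top",uv,[(.125,.12,.01),(.125,-.05,.01),(-.075,-.05,.01),(-.075,.12,.01)],[.4,-.15,0]);print("jig",J,np.degrees(J[2]),e)
# stops check: corners z=.024
print("stop px pred",(proj("top",np.array([(.097,-.014,.024),(.026,-.014,.024),(-.06,-.024,.024),(-.06,.016,.024)])@Rz(J[2]).T+[J[0],J[1],0])-[315,175]+.5)*5.7)
M,e=fitpose("top",cj([(277,146),(324,165),(245,348),(200,328)]),[(.05,.014,.04),(.05,-.014,.04),(-.05,-.014,.04),(-.05,.014,.04)],[.45,-.15,-.3]);print("machine",M,np.degrees(M[2]),e)
d=Rz(J[2]).T@np.array([M[0]-J[0],M[1]-J[1],0]);print("in jig",d,np.degrees(M[2]-J[2]))
ct=lambda uv:crop(uv,155,65,5)
cs=lambda uv:crop(np.array(uv)-[400,0],385,240,5)
print("foot",unproj("top",ct([(300,375)]),.014),unproj("scene",cs([(555,502)]),.014))
print("postbase",unproj("top",ct([(278,322)]),.014),unproj("scene",cs([(573,578)]),.014))
print("posttop",unproj("top",ct([(76,67)]),.36),unproj("scene",cs([(720,109)]),.36))
print("others red,green,cup,wash,decoy1,2",unproj("top",[(224,264)],.07),unproj("top",[(272,266)],.07),unproj("top",[(187,232)],.065),unproj("top",[(452,202)],.15),unproj("top",[(375,295)],.02),unproj("top",[(424,249)],.02))
# barrel silhouette
obs={"top":ct([(93,185),(190,137),(122,244),(220,200),(142,161),(152,303),(250,262)]),"scene":cs([(565,110),(590,160),(615,212),(695,78),(583,68),(600,55),(630,42),(738,170)])}
a=np.linspace(0,2*np.pi,60)
def axes(h):
    x=np.array([np.cos(h)*np.cos(np.radians(25)),np.sin(h)*np.cos(np.radians(25)),np.sin(np.radians(25))]);y=np.array([-np.sin(h),np.cos(h),0]);return x,y,np.cross(x,y)
def res(v):
    x,y,z=axes(v[3]);o=v[:3];r=[]
    C=np.vstack([o+s*x+.024*(np.cos(a)[:,None]*y+np.sin(a)[:,None]*z) for s in(v[4],.109)])
    for n in obs:
        H=cv2.convexHull(proj(n,C).astype(np.float32))
        r+=[cv2.pointPolygonTest(H,tuple(map(float,q)),True) for q in obs[n]]
    return np.array(r)
F=unproj("top",ct([(300,375)]),.014)[0]
r=least_squares(res,[F[0],F[1],.26,np.radians(20),.03],diff_step=1e-4,x_scale=[.01,.01,.01,.1,.01])
print("head",r.x,np.degrees(r.x[3]),r.fun)
x,y,z=axes(r.x[3]);print("glass px top crop",(proj("top",r.x[:3])-[155,65])*5,"focus",r.x[:3]-.08*x)
E
```

```text
jig [ 0.4889 -0.2031 -0.1239] -7.096133913992958 0.5266463560794453
stop px pred [[362.627  131.4015]
 [347.9673 274.2426]
 [350.2171 452.2598]
 [268.3381 442.6871]]
machine [ 0.5251 -0.1768 -0.4181] -23.954173597387193 0.6795737270907902
in jig [0.0327 0.0306 0.    ] -16.85803968339424
foot [[0.7554 0.2352 0.014 ]] [[0.7623 0.2372 0.014 ]]
postbase [[0.7869 0.2488 0.014 ]] [[0.7939 0.2538 0.014 ]]
posttop [[0.7909 0.253  0.36  ]] [[0.7921 0.254  0.36  ]]
others red,green,cup,wash,decoy1,2 [[0.4012 0.1893 0.07  ]] [[0.3954 0.0623 0.07  ]] [[0.4867 0.2914 0.065 ]] [[ 0.5526 -0.3982  0.15  ]] [[ 0.3139 -0.2153  0.02  ]] [[ 0.4387 -0.3549  0.02  ]]
head [0.301  0.1628 0.0721 0.1574 0.5321] 9.019217981359828 [-2.0122 -1.8127  0.8828 -0.3239  1.4003  3.9722 -3.4649 -4.2043  1.3743
  0.9987  4.197  -1.1038  2.1377  7.9747 -3.2074]
glass px top crop [[ 391.8199 1187.5341]] focus [0.2294 0.1514 0.0383]
```

```bash
python3 - <<'E'
from h import *
ct=lambda uv:crop(uv,155,65,5)
cs=lambda uv:crop(np.array(uv)-[400,0],385,240,5)
obs={"top":ct([(93,185),(190,137),(122,244),(220,200),(142,161),(152,303),(250,262)]),"scene":cs([(565,110),(590,160),(615,212),(695,78),(583,68),(600,55),(630,42),(738,170)])}
a=np.linspace(0,2*np.pi,60)
def axes(h):
    x=np.array([np.cos(h)*np.cos(np.radians(25)),np.sin(h)*np.cos(np.radians(25)),np.sin(np.radians(25))]);y=np.array([-np.sin(h),np.cos(h),0]);return x,y,np.cross(x,y)
post=np.array([.7915,.2535]);foot=np.array([.7585,.2362])
for lat in (0,1):
  def res(v):
    x,y,z=axes(v[3]);o=v[:3];r=[]
    C=np.vstack([o+s*x+.024*(np.cos(a)[:,None]*y+np.sin(a)[:,None]*z) for s in(v[4],.109)])
    for n in obs:
        H=cv2.convexHull((proj(n,C)*50).astype(np.float32))
        r+=[cv2.pointPolygonTest(H,tuple(map(float,q*50)),True)/50 for q in obs[n]]
    d=post-o[:2]; L=d@[-np.sin(v[3]),np.cos(v[3])]
    return np.array(r+[lat*L/.002])
  r=least_squares(res,[.67,.19,.265,.48,.035],bounds=([.55,.1,.24,.2,.0],[.8,.3,.295,.8,.07]),diff_step=1e-3,x_scale=[.01,.01,.01,.1,.01],loss='soft_l1')
  print("head",r.x,np.degrees(r.x[3]),r.cost);print(r.fun)
  x,y,z=axes(r.x[3]);print("glass px",(proj("top",r.x[:3])-[155,65])*5,"back",(proj("scene",r.x[:3]+.109*x)-[385,240])*5+[400,0],"focus",r.x[:3]-.08*x,"heading to post",np.degrees(np.arctan2(*(post-r.x[:2])[::-1])))
E
```

```text
head [0.7073 0.2142 0.2572 0.4314 0.0228] 24.715222515676928 10.881419935108188
[ 0.3746 -0.5159  0.2196 -0.359  10.2169  0.2429 -0.3099 -0.5653  0.3975
  0.7791 -0.6995  0.2566  0.4232 -0.2629  0.9728  0.    ]
glass px [[221.232  327.5568]] back [[688.6559 217.469 ]] focus [0.6415 0.1839 0.2234] heading to post 25.002534957797355
head [0.6852 0.2038 0.2467 0.4328 0.0504] 24.795503684496307 1.2053375540747835
[ 0.3797 -0.6577  0.2036 -0.3252  0.2417  0.1812 -0.594  -0.6141  0.2999
  0.3719 -0.5691  0.3141  0.5168 -0.1246 -0.0868  0.279 ]
glass px [[247.933  380.0866]] back [[668.3467 175.6038]] focus [0.6194 0.1734 0.2129] heading to post 25.06802257938795
```

```bash
python3 - <<'E'
import cv2,numpy as np
t=cv2.imread("pics/top0.png");s=cv2.imread("pics/scene0.png")
o=np.zeros((600,800,3),np.uint8)
c=lambda im,x,y,w,h,k:cv2.resize(im[y:y+h,x:x+w],None,fx=k,fy=k,interpolation=cv2.INTER_CUBIC)
o[:540,:384]=c(t,180,108,32,45,12);o[:540,400:784]=c(s,414,242,32,45,12)
cv2.imwrite("pics/c3.png",o)
E
```

```text
(no output)
```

View pics/c3.png

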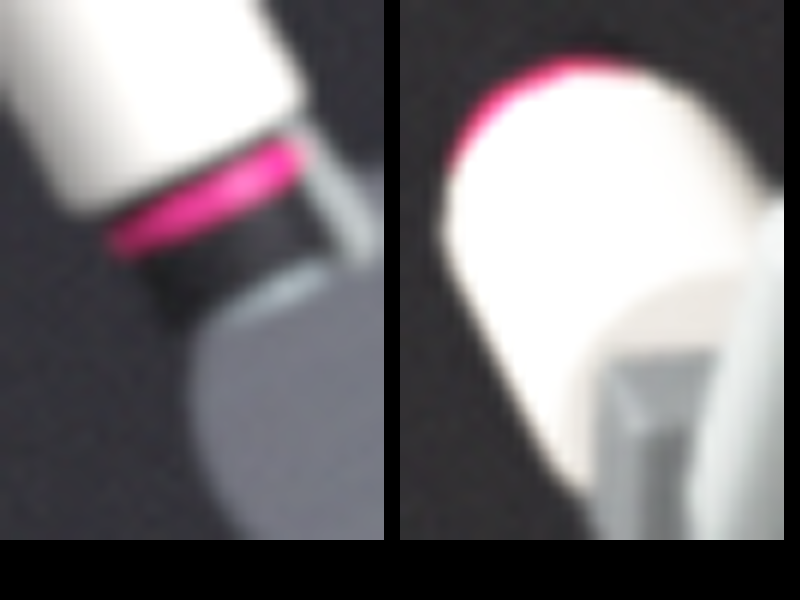

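```bash
python3 - <<'E'
from h import *
ct=lambda uv:crop(uv,155,65,5)
cs=lambda uv:crop(np.array(uv)-[400,0],385,240,5)
obs={"top":ct([(93,185),(190,137),(122,244),(220,200),(142,161),(152,303),(250,262)]),"scene":np.vstack([cs([(565,110),(590,160),(615,212),(695,78),(738,170)]),crop(np.array([(450,170),(475,125),(520,88),(580,72),(440,230),(480,330),(550,465),(680,85),(730,140)])-[400,0],414,242,12)])}
a=np.linspace(0,2*np.pi,60)
def axes(h):
    x=np.array([np.cos(h)*np.cos(np.radians(25)),np.sin(h)*np.cos(np.radians(25)),np.sin(np.radians(25))]);y=np.array([-np.sin(h),np.cos(h),0]);return x,y,np.cross(x,y)
post=np.array([.7915,.2535])
for b in (None,.109,.1):
  def res(v):
    x,y,z=axes(v[3]);o=v[:3];r=[]
    C=np.vstack([o+s*x+.024*(np.cos(a)[:,None]*y+np.sin(a)[:,None]*z) for s in(v[4],b or v[5])])
    for n in obs:
        H=cv2.convexHull((proj(n,C)*50).astype(np.float32))
        r+=[cv2.pointPolygonTest(H,tuple(map(float,q*50)),True)/50 for q in obs[n]]
    d=post-o[:2]; L=d@[-np.sin(v[3]),np.cos(v[3])]
    return np.r_[r,L/.002,(proj("top",o)[0]-[201.2,132.7])/.7]
  r=least_squares(res,[.69,.205,.255,.43,.035,.09],bounds=([.55,.1,.23,.2,.0,.06],[.8,.3,.3,.8,.07,.14]),diff_step=1e-3,x_scale=[.01,.01,.01,.1,.01,.01],loss='soft_l1')
  x,y,z=axes(r.x[3]);print("head",r.x,np.degrees(r.x[3]),r.cost,"focus",r.x[:3]-.08*x);print(r.fun)
E
```

```text
head [0.7025 0.2099 0.2557 0.4551 0.0264 0.0884] 26.073640046795234 1.1302521411971025 focus [0.6374 0.178  0.2219]
[ 0.1523 -0.6311 -0.0043 -0.0997  0.1502 -0.2596  0.257   0.1422  0.462
  0.2056 -0.8723 -0.1779 -0.0825 -0.1667 -0.1092  0.3573 -0.3925 -0.5784
 -0.2204  0.1105  0.2583  0.0426  0.0361 -0.017 ]
head [0.701  0.2091 0.2556 0.4471 0.0297 0.09  ] 25.614954408117917 10.702707543768057 focus [0.6357 0.1778 0.2218]
[ 0.1533 -0.2619 -0.1811  0.0842  9.267  -0.3383  0.2755  0.0821  0.5444
  0.662  -0.8483  1.2718 -0.1944 -0.2967 -0.2432  0.223  -0.4567 -0.5366
 -0.0248  0.0651  0.3165  0.4579  0.486   0.8928]
head [0.7008 0.2088 0.2558 0.4485 0.0303 0.09  ] 25.698479851710424 6.161805667585801 focus [0.6354 0.1774 0.222 ]
[ 0.1653 -0.2677 -0.1875  0.0974  4.8311 -0.3632  0.1529  0.0798  0.5068
  0.5974 -0.807   0.9391 -0.1651 -0.2515 -0.1832  0.2911 -0.4581 -0.5665
 -0.0839  0.1256  0.3511  0.4519  0.63    1.0268]
```

```bash
cat >> h.py <<'E'
J=np.array([.4889,-.2031,-.1239])
def yaw(s): w,x,y,z=s['ee_rot']; return 2*np.arctan2(y,x)
def go(tgt,yw,jig=True):   # print tool-frame row for target (jig or world xyz), tool-x yaw (rad, world)
    s=manip.get_state();t=np.array(tgt,float)
    if jig:t=Rz(J[2])@t+[J[0],J[1],0]
    a=yaw(s);d=Rz(a).T@(t-s['position']);d=d*[1,-1,-1]
    tw=(-(yw-a)+np.pi)%(2*np.pi)-np.pi
    print("row",np.round(d/.8,4),round(np.degrees(tw)/120,4))
def where():
    s=manip.get_state();p=Rz(J[2]).T@(s['position']-[J[0],J[1],0]);print("clk",s['clock'],"jig",p,"yaw-jig",np.degrees(yaw(s)-J[2]),"F",Rz(J[2]).T@s['contact_force'],s['width'],s['gripper_force'],"q",s['qpos'])
E
python3 -c "
from h import *
where();go((.04,.085,.12),J[2])"
```

```text
clk 0.1 jig [-0.3064 -0.396   0.2079] yaw-jig 20.782413503699384 F [-0.0596  0.6521  0.6019] 0.08536847753676494 0.0 q [-1.453   0.2765  1.506  -0.      1.3607 -0.121 ]
row [ 0.6181 -0.4085  0.1099] 0.1732
```

move_arm(
  deltas=[
    [[0.618,-0.4085,0.11,0.1732,1],[0.618,-0.4085,0.11,0.1732,1],[0.618,-0.4085,0.11,0.1732,1],[0.618,-0.4085,0.11,0.1732,1],[0.618,-0.4085,0.11,0.1732,1],[0.618,-0.4085,0.11,0.1732,1],[0.618,-0.4085,0.11,0.1732,1],[0.618,-0.4085,0.11,0.1732,1],[0.618,-0.4085,0.11,0.1732,1],[0.618,-0.4085,0.11,0.1732,1],[0.618,-0.4085,0.11,0.1732,1],[0.618,-0.4085,0.11,0.1732,1]],
  ],
)

```text
clock: 1.3
position: [0.5396, -0.1229, 0.1202]
ee_rot: [0.0, 0.998, -0.062, -0.0]
contact_force: [-0.0, 0.1, -0.3]
width: -0.0
gripper_force: 0.0
```

```bash
python3 -c "
from h import *
where();go((.04,.085,.025),J[2])"
```

```text
clk 1.3 jig [0.0404 0.0859 0.1202] yaw-jig 0.01742789801233167 F [-0.017   0.057  -0.2974] -3.663122261867172e-05 0.0 q [-0.3494  0.3081  1.6901 -0.0004  1.1437  1.3451]
row [-0.0004  0.0011  0.119 ] 0.0001
```

move_arm(
  deltas=[
    [[0,0.001,0.06,0,1],[0,0.001,0.119,0,1],[0,0.001,0.119,0,1],[0,0.008,0.119,0,1],[0,0.015,0.119,0,1],[0,0.022,0.119,0,1],[0,0.029,0.119,0,1],[0,0.036,0.119,0,1]],
  ],
)

```text
clock: 2.1
position: [0.5356, -0.1545, 0.0269]
ee_rot: [0.0, 0.998, -0.062, 0.001]
contact_force: [-0.3, 0.7, -0.3]
width: -0.0003
gripper_force: 0.0
```

move_arm(
  deltas=[
    [[0,0.006,0,0,1],[0,0.012,0,0,1],[0,0.018,0,0,1],[0,0.024,0,0,1],[0,0.03,0,0,1],[0,0.03,0,0,1]],
  ],
)

```text
clock: 2.7
position: [0.5322, -0.1777, 0.0255]
ee_rot: [0.0, 0.998, -0.062, 0.0]
contact_force: [-0.0, -0.1, -0.4]
width: -0.0001
gripper_force: 0.0
```

```bash
python3 -c "
from h import *
where()"
```

```text
clk 2.7 jig [0.0398 0.0305 0.0255] yaw-jig -0.031592327312285076 F [-0.0134 -0.0566 -0.3916] -0.0001499640870376111 0.0 q [-0.4462  0.417   1.7939 -0.0003  0.9306  1.2492]
```

move_arm(
  deltas=[
    [[0,0.002,0,0,1],[0,0.004,0,0,1],[0,0.006,0,0,1],[0,0.006,0,0,1]],
  ],
)

```text
clock: 3.1
position: [0.5316, -0.182, 0.0256]
ee_rot: [0.0, 0.998, -0.062, 0.0]
contact_force: [-0.6, 0.3, 0.0]
width: -0.0004
gripper_force: 0.0
```

```bash
python3 - <<'E'
from h import *
where()
im=manip.get_image("top");cv2.imwrite("pics/p1.png",cv2.resize(im[175:275,315:415,::-1],None,fx=6,fy=6,interpolation=cv2.INTER_CUBIC))
E
```

```text
clk 3.1 jig [0.0397 0.0262 0.0256] yaw-jig -0.0018651111138801469 F [-0.6334  0.1847  0.0417] -0.00044145469706455596 0.0 q [-0.4536  0.4178  1.792  -0.0002  0.9317  1.2413]
```

View pics/p1.png

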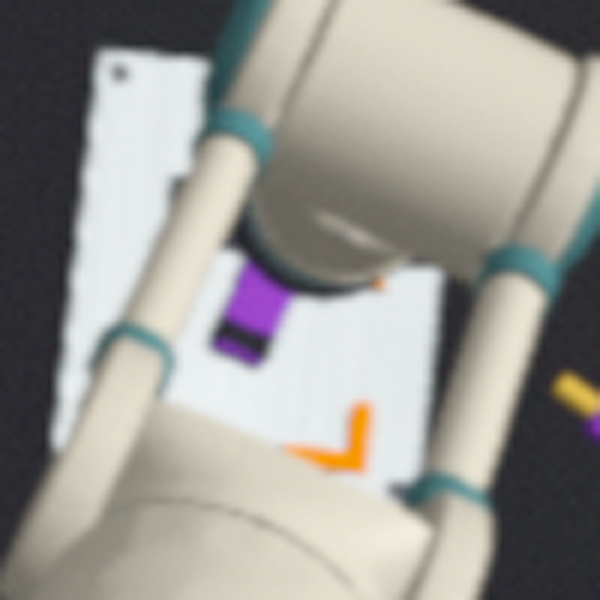

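The picture shows the tail corner at crop (212,345), still tilted. The gripper hides the front. I'll check where the fingers should project.

```bash
python3 - <<'E'
from h import *
s=manip.get_state()
print((proj("top",s['position'])-[315,175]+.5)*6, (proj("scene",s['position'])))
im=manip.get_image("scene");cv2.imwrite("pics/p2.png",cv2.resize(im[160:270,240:380,::-1],None,fx=5.5,fy=5.4,interpolation=cv2.INTER_CUBIC))
E
```

```text
[[283.5132 248.9314]] [[295.6142 215.4778]]
```

View pics/p2.png

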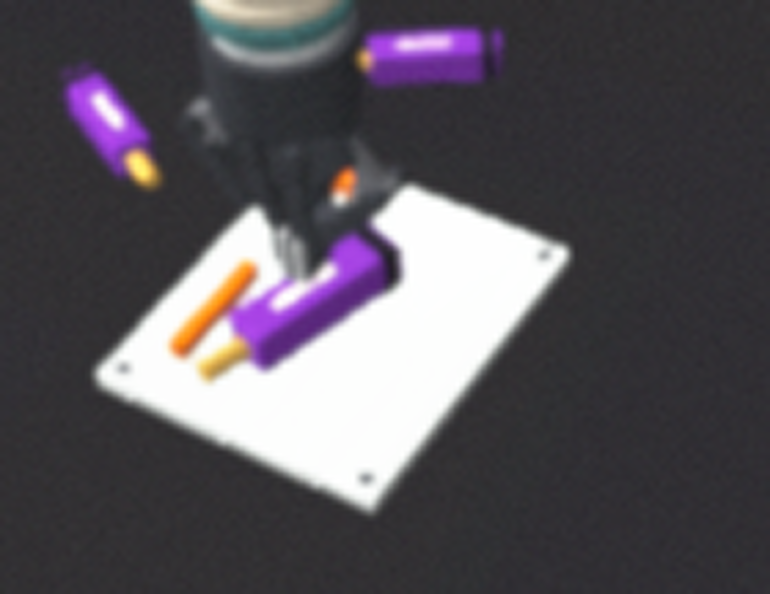

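```bash
python3 - <<'E'
from h import *
c=lambda uv:(np.array(uv,float)+.5)/[5.5,5.4]-.5+[240,160]
j=lambda X:(X-[J[0],J[1],0])@Rz(J[2])
print("top corners",j(unproj("scene",c([(355,228),(395,262),(268,328),(232,312)]),.04)))
print("bottom nose end +y",j(unproj("scene",c([(262,368)]),.01)))
print("plate",j(unproj("scene",c([(98,378),(372,512),(572,250),(412,184)]),.01)))
print("tip z=.04,.0256,.018",[j(unproj("scene",c([(295,275)]),z)) for z in(.06,.04,.0176)])
print(manip.get_state()['position'])
E
```

```text
top corners [[-0.0076  0.0262  0.04  ]
 [ 0.0035  0.0583  0.04  ]
 [ 0.0759  0.0269  0.04  ]
 [ 0.0757  0.0043  0.04  ]]
bottom nose end +y [[0.08   0.0229 0.01  ]]
plate [[ 0.128  -0.0474  0.01  ]
 [ 0.132   0.1238  0.01  ]
 [-0.0755  0.1214  0.01  ]
 [-0.0769  0.0177  0.01  ]]
tip z=.04,.0256,.018 [array([[0.0523, 0.0295, 0.06  ]]), array([[0.0375, 0.0178, 0.04  ]]), array([[0.0208, 0.0046, 0.0176]])]
[ 0.5315 -0.1818  0.0256]
```

The machine has not moved, so the fingertips seem to be passing above it. I'll back off over the bare plate and measure the tip against the white.

move_arm(
  deltas=[
    [[0,0,-0.03,0,1],[0,-0.05,-0.05,0,1],[0,-0.08,-0.03,0,1],[0,-0.08,0,0,1],[0,-0.08,0,0,1]],
  ],
)

```text
clock: 3.7
position: [0.5371, -0.1167, 0.0234]
ee_rot: [-0.001, 0.998, -0.061, -0.003]
contact_force: [-0.4, -0.2, 0.2]
width: 0.0
gripper_force: 0.0
```

```bash
python3 - <<'E'
from h import *
where()
s=manip.get_state();p=s['position']
print("TCP px",proj("scene",p),"tip",proj("scene",p-[0,0,.008]))
im=manip.get_image("scene").astype(int)
u,v=proj("scene",p)[0].round().astype(int)
g=im.max(2)[v-22:v+14,u-16:u+17];print("origin",u-16,v-22)
for r in range(len(g)):print(v-22+r,''.join('#' if q<90 else '+' if q<170 else '.' for q in g[r]))
E
```

```text
clk 3.7 jig [0.0371 0.0917 0.0234] yaw-jig 0.08719548141266746 F [-0.3444 -0.2463  0.1797] 3.495591859986233e-05 0.0 q [-0.3404  0.4083  1.8167 -0.0002  0.9223  1.3528]
TCP px [[315.345  223.7769]] tip [[315.4511 225.6262]]
origin 299 202
202 .+###+################+....++++++
203 ..+##################+.....++++++
204 ...+#################+.....+++###
205 ....+################+...+++#####
206 ....++++#############++++++#####+
207 ........+############+++#######++
208 .........+####################++.
209 ........+++#################++...
210 .......++++#++############++.....
211 ......+++++++++##########++......
212 ....++++++++++++#######++........
213 ...++++++++++++++####++..........
214 .++++++++++++++++####+...........
215 ++++++++...++++++###+............
216 +++++++.....+++++###+............
217 +++++........++++##+.............
218 ++++.........++++++..............
219 +++...........+.+++..............
220 +................................
221 .................................
222 .................................
223 ................................+
224 ...............................++
225 ...............................+#
226 ..............................+##
227 .............................+###
228 ............................++###
229 ...........................++####
230 ...........................+#####
231 ..........................+######
232 .........................+#######
233 ........................++#######
234 ........................+########
235 .......................+#########
236 ......................+##########
237 .....................++##########
```

move_arm(
  deltas=[
    [[0,0,0.003,0,1],[0,0,0.006,0,1],[0,0,0.009,0,1],[0,0,0.01,0,1],[0,0,0.01,0,1]],
  ],
)

```text
clock: 4.25
position: [0.5394, -0.1186, 0.0176]
ee_rot: [0.0, 0.998, -0.062, 0.0]
contact_force: [-0.4, -1.6, 0.3]
width: -0.0
gripper_force: 0.0
```

```bash
python3 - <<'E'
from h import *
where()
s=manip.get_state();p=s['position']
for n in("scene","top"):
    print("TCP px",proj(n,p),"tip",proj(n,p-[0,0,.008]),"30 above",proj(n,p+[0,0,.02]))
    im=manip.get_image(n).astype(int)
    u,v=proj(n,p)[0].round().astype(int)
    g=im.max(2)[v-16:v+8,u-16:u+17];print("origin",u-16,v-22)
    for r in range(len(g)):print(v-16+r,''.join('#' if q<90 else '+' if q<190 else '.' for q in g[r]))
E
```

```text
clk 4.25 jig [0.0397 0.0901 0.0176] yaw-jig -0.028027027862270053 F [-0.1719 -1.6761  0.2911] -8.696484867886268e-06 0.0 q [-0.3423  0.4161  1.822  -0.0001  0.9034  1.3529]
TCP px [[314.4644 225.4978]] tip [[314.5743 227.3342]] 30 above [[314.185 220.83 ]]
origin 298 203
209 .......++#############++#######++
210 .......+++####################++.
211 ......++++##################++...
212 .....++++++#++############++.....
213 ...++++++++++++##########++......
214 ..++++++++++++++#######++........
215 +++++++++++++++++####++..........
216 +++++++++..++++++####+...........
217 +++++++.....+++++###+............
218 ++++++......+++++###+............
219 ++++.........++++##+.............
220 +++..........+++++++.............
221 +.............+++++..............
222 .................................
223 .................................
224 ................................+
225 ...............................++
226 ...............................+#
227 ..............................+##
228 .............................++##
229 ............................++###
230 ..........................
[... 396 characters left out ...]
++++++++++++++++
204 +++++++++++++++++++++++++++++++++
205 ++##+++++++++++++++++++++++++++++
206 ++###++++++++++++++++++++++++++++
207 +#####+++++++++++++++++++++++++++
208 +#####+++++++++++++++++++++++++++
209 +++###+++++++++++++++++++++++++++
210 ++++###++++++++++++++++++++++++++
211 ++++###++++++++++++++++++++++++++
212 #++#####+++++++++++++++++++++++++
213 #########++++++++++++++++++++++++
214 #####+++##+++++++++++++++++++++++
215 ####++.++##++++++++++++++++++++++
216 ####+...+###+++++++++++++++++++++
217 ####+...++####+++++++++++++++++.+
218 ####+....+++####++++++++++++++...
219 ###++......++######++++++++++....
220 ###+........+++#########+++.....+
221 ###+..........+++++++++++........
```

move_arm(
  deltas=[
    [[0,0,0.0025,0,1],[0,0,0.005,0,1],[0,0,0.005,0,1],[0,0,0.005,0,1]],
  ],
)

```text
clock: 4.75
position: [0.5393, -0.1183, 0.0134]
ee_rot: [-0.0, 0.998, -0.062, -0.0]
contact_force: [-0.7, -0.2, 0.1]
width: -0.0001
gripper_force: 0.0
```

```bash
python3 - <<'E'
from h import *
where()
s=manip.get_state();p=s['position'];n="scene"
im=manip.get_image(n).astype(int)
u,v=proj(n,p)[0].round().astype(int);print(u,v,proj(n,p-[0,0,.008]))
g=im[v-12:v+6,u-6:u+12]
for r in range(len(g)):print(v-12+r,' '.join('%3d/%3d'%(q[0],q[2]) for q in g[r]))
E
```

```text
clk 4.75 jig [0.0396 0.0904 0.0134] yaw-jig -0.001642469545558933 F [-0.6701 -0.3336  0.1159] -0.00012059959620406645 0.0 q [-0.3419  0.4213  1.8265 -0.0001  0.8941  1.3529]
315 226 [[314.7334 228.3063]]
214 111/120 161/165 173/179 124/128  88/ 94  65/ 71  52/ 59  46/ 53  55/ 61  57/ 64  56/ 63  55/ 62  59/ 65  74/ 79 102/105 148/150 198/201 232/233
215 131/138 147/151 146/149 122/125 123/127  93/ 99  61/ 66  50/ 56  51/ 57  54/ 61  61/ 68  78/ 83 101/105 144/145 190/192 230/231 248/248 252/252
216 167/170 141/145 138/141 130/133 148/153 119/124  72/ 78  51/ 58  48/ 54  60/ 64  96/ 99 153/156 194/197 229/229 247/248 252/252 253/253 253/253
217 183/187 142/145 139/141 133/137 157/160 129/132  78/ 82  50/ 57  47/ 53  68/ 72 149/150 232/232 249/249 251/252 253/253 253/253 253/253 253/253
218 193/196 145/149 144/147 136/139 159/162 132/135  82/ 86  53/ 59  49/ 56  86/ 89 179/181 248/248 253/253 253/253 253/253 253/253 253/253 253/253
219 225/226 174/176 157/160 138/141 159/163 137/140  84/ 88  56/ 61  59/ 64 115/117 209/210 250/250 253/253 253/253 253/253 253/253 253/253 253/253
220 247/
[... 1067 characters left out ...]
/253 253/253 253/253 253/253 253/253 253/253 253/253 253/253 253/253 253/253 253/253 252/253 251/251 243/243
228 253/253 253/253 253/253 253/253 253/253 253/253 253/253 253/253 253/253 253/253 253/253 253/253 253/253 253/253 252/253 252/252 247/247 214/215
229 253/253 253/253 253/253 253/253 253/253 253/253 253/253 253/253 253/253 253/253 253/253 253/253 253/253 253/253 252/252 250/251 232/232 164/166
230 253/253 253/253 253/253 253/253 253/253 253/253 253/253 253/253 253/253 253/253 253/253 253/253 253/253 252/253 252/252 242/242 185/187 116/117
231 253/253 253/253 253/253 253/253 253/253 253/253 253/253 253/253 253/253 253/253 253/253 253/253 252/252 252/252 246/246 200/201 124/124  75/ 75
```

move_arm(
  deltas=[
    [[0,0,0.004,0,1],[0,0,0.008,0,1],[0,0,0.012,0,1],[0,0,0.012,0,1]],
  ],
)

```text
clock: 5.2
position: [0.5389, -0.1182, 0.0033]
ee_rot: [-0.0, 0.998, -0.062, -0.001]
contact_force: [-0.3, -0.1, -0.7]
width: -0.0001
gripper_force: 0.0
```

move_arm(
  deltas=[
    [[0,0,0.003,0,1],[0,0,0.006,0,1],[0,0,0.006,0,1]],
  ],
)

```text
clock: 5.5
position: [0.5392, -0.1183, -0.0012]
ee_rot: [-0.0, 0.998, -0.062, -0.0]
contact_force: [0.7, -0.9, 0.7]
width: -0.0002
gripper_force: 0.0
```

move_arm(
  deltas=[
    [[0,0,0.0025,0,1],[0,0,0.0025,0,1]],
  ],
)

```text
clock: 5.7
position: [0.5393, -0.1183, -0.003]
ee_rot: [0.0, 0.998, -0.062, -0.0]
contact_force: [-0.7, 0.6, 0.5]
width: 0.0003
gripper_force: 0.0
```

move_arm(
  deltas=[
    [[0,0,0.0025,0,1],[0,0,0.0025,0,1]],
  ],
)

```text
clock: 5.9
position: [0.5393, -0.1183, -0.005]
ee_rot: [-0.0, 0.998, -0.062, -0.0]
contact_force: [0.6, -0.2, -0.3]
width: 0.0003
gripper_force: 0.0
```

move_arm(
  deltas=[
    [[0,0,0.0025,0,1],[0,0,0.0025,0,1]],
  ],
)

```text
clock: 6.1
position: [0.5393, -0.1183, -0.0071]
ee_rot: [-0.0, 0.998, -0.062, -0.0]
contact_force: [0.2, -0.8, -0.2]
width: -0.0001
gripper_force: 0.0
```

```bash
python3 - <<'E'
from h import *
where()
s=manip.get_state();p=s['position'];n="scene"
im=manip.get_image(n).astype(int)
for z in(.01,.02,.03):print(z,proj(n,[p[0],p[1],z]))
u,v=proj(n,[p[0],p[1],.01])[0].round().astype(int)
g=im[v-8:v+4,u-6:u+8,0]
for r in range(len(g)):print(v-8+r,g[r])
E
```

```text
clk 6.1 jig [ 0.0395  0.0904 -0.0071] yaw-jig -0.0026641812267250444 F [ 0.2875 -0.7974 -0.1997] -0.0001094294156762975 0.0 q [-0.3419  0.4478  1.8477 -0.0001  0.8465  1.3529]
0.01 [[314.6848 227.2487]]
0.02 [[314.5478 224.9496]]
0.03 [[314.4092 222.623 ]]
219 [172 140 170 140  97  70  54  49  51  56  54  56  57  67]
220 [191 151 162 130 124  96  64  53  52  55  58  66  89 122]
221 [205 156 155 133 150 128  84  56  50  58  78 113 157 208]
222 [209 154 154 136 159 143  97  62  52  60 114 187 229 248]
223 [224 161 157 140 157 145  99  62  55  72 154 234 250 253]
224 [244 197 162 134 150 148 102  67  65 108 199 248 253 253]
225 [251 230 182 136 147 148 104  75  96 167 236 252 253 253]
226 [252 247 207 153 150 151 114 105 156 226 250 253 253 253]
227 [253 251 234 205 182 173 152 181 228 249 253 253 253 253]
228 [253 253 251 247 236 227 223 241 250 253 253 253 253 253]
229 [253 253 253 252 252 251 251 252 253 253 253 253 253 253]
230 [253 253 253 253 253 253 253 253 253 253 253 253 253 253]
```

move_arm(
  deltas=[
    [[0,0.01,0,0,1],[0,0.02,0,0,1],[0,0.03,0,0,1],[0,0.038,0,0,1],[0,0.038,0,0,1]],
  ],
)

```text
clock: 6.65
position: [0.5357, -0.1497, -0.0068]
ee_rot: [0.0, 0.998, -0.063, 0.0]
contact_force: [-0.1, -0.2, 0.7]
width: -0.0
gripper_force: 0.0
```

move_arm(
  deltas=[
    [[0,0.005,0,0,1],[0,0.01,0,0,1],[0,0.015,0,0,1],[0,0.02,0,0,1],[0,0.025,0,0,1],[0,0.025,0,0,1]],
  ],
)

```text
clock: 7.25
position: [0.5331, -0.169, -0.0069]
ee_rot: [0.0, 0.998, -0.062, -0.0]
contact_force: [-0.5, 0.0, 0.7]
width: -0.0002
gripper_force: 0.0
```

```bash
cat >> h.py <<'E'
def mach(n="scene",guess=None,save=None):
    im=manip.get_image(n)
    if save:cv2.imwrite(save,im[:,:,::-1])
    h=cv2.cvtColor(im,cv2.COLOR_RGB2HSV)
    vio=cv2.inRange(h,(128,110,60),(150,255,255));br=cv2.inRange(h,(15,70,90),(26,200,255));orr=cv2.inRange(h,(10,215,180),(22,255,255))
    return im,vio,br,orr
E
python3 - <<'E'
from h import *
where()
im,v,b,o=mach("scene",save="pics/s3.png")
n,l,st,c=cv2.connectedComponentsWithStats(v);print("vio",st[1:],c[1:])
n,l,st,c=cv2.connectedComponentsWithStats(b);print("brass",st[1:],c[1:])
E
```

```text
clk 7.25 jig [ 0.0397  0.0393 -0.0069] yaw-jig -0.015370547043261643 F [-0.4548 -0.0129  0.69  ] -0.0001852144234502169 0.03875413705827668 q [-0.431   0.4555  1.8317 -0.0006  0.8543  1.2644]
vio [[309 165  23  11 198]
 [251 172  17  21 156]
 [278 208  16  18 142]] [[319.6465 170.0758]
 [258.3462 181.3462]
 [285.5915 217.3944]]
brass [[   0    0   86   40 1148]
 [  24   28   72   29 1010]
 [   0   41  126  106 3266]
 [  92   45    3    4    5]
 [  95   45    5    8   14]
 [  78   48    1    1    1]
 [  91   49    1    1    1]
 [  33   51    1    1    1]
 [  42   51    2    2    2]
 [  93   50    1    2    2]
 [  70   53   13   21   70]
 [  77   52    1    1    1]
 [  32   55    1    2    2]
 [  34   55    1    1    1]
 [  37   54    4    7   13]
 [  43   54    2    1    2]
 [  73   55    1    1    1]
 [  96   54    5    6    8]
 [  55   56   10   12   33]
 [  60   57    1    1    1]
 [  63   56    1    1    1]
 [  81   56    2    1    2]
 [  34   58    1    1    1]
 [  43   58    1    1    1]
 [  53   58    1    2    2]
 [  63   58    1    2    2]
 [  67   59    2    1    2]
 [  68  
[... 4417 characters left out ...]
.    ]
 [ 86.6667 121.6667]
 [ 97.     121.    ]
 [ 80.     123.    ]
 [ 82.     123.    ]
 [ 89.8571 125.5238]
 [113.     123.    ]
 [ 77.4    124.8   ]
 [ 81.     125.    ]
 [ 83.     125.    ]
 [ 99.     124.5   ]
 [122.     124.    ]
 [ 75.     126.    ]
 [ 97.     127.    ]
 [ 94.5    128.5   ]
 [102.75   130.25  ]
 [ 89.     130.    ]
 [107.     130.    ]
 [106.5    132.9   ]
 [  3.     179.    ]
 [  0.     184.    ]
 [265.6    191.2667]
 [ 18.     192.    ]
 [ 22.     193.    ]
 [ 19.5    195.    ]
 [  3.0882 201.2353]
 [ 23.8    197.2   ]
 [ 22.     199.    ]
 [ 16.     202.    ]
 [  4.4167 209.6667]
 [282.5    209.6667]
 [  0.25   213.5   ]
 [274.8113 223.5849]
 [613.6047 280.7209]]
```

move_arm(
  deltas=[
    [[0,0.004,0,0,1],[0,0.008,0,0,1],[0,0.012,0,0,1],[0,0.012,0,0,1]],
  ],
)

```text
clock: 7.7
position: [0.5321, -0.1785, -0.0068]
ee_rot: [0.0, 0.998, -0.062, 0.0]
contact_force: [0.9, 1.7, -0.4]
width: -0.0
gripper_force: 0.2
```

move_arm(
  deltas=[
    [[0,0.003,0,0,1],[0,0.003,0,0,1]],
  ],
)

```text
clock: 7.9
position: [0.5316, -0.1801, -0.0068]
ee_rot: [-0.0, 0.998, -0.062, -0.0]
contact_force: [-0.1, 2.4, 1.1]
width: 0.0006
gripper_force: 1.1
```

```bash
python3 - <<'E'
from h import *
where()
im,v,b,o=mach("scene",save="pics/s4.png")
for nm,m in(("v",v),("b",b)):
    n,l,st,c=cv2.connectedComponentsWithStats(m[200:240,260:310]);print(nm,[(s+[260,200,0,0,0],q) for s,q in zip(st[1:],c[1:]+[260,200]) if s[4]>15])
# predicted squared-in-y at x=.033 : nose tip
p=np.array([(.033+.078,0,.025),(.033+.05,0,.025),(.033,0,.04)])@Rz(J[2]).T+[J[0],J[1],0];print(proj("scene",p))
E
```

```text
clk 7.9 jig [ 0.0396  0.0281 -0.0068] yaw-jig -0.026028970328261857 F [-0.3464  2.3705  1.1046] 0.0005709601173942764 1.1289816722273827 q [-0.4509  0.4579  1.8266  0.0005  0.8574  1.2439]
v [(array([276, 206,  15,  20, 132]), array([283.7273, 216.8333]))]
b [(array([272, 222,   8,   8,  40]), array([275.675, 225.4  ]))]
[[273.8335 228.4709]
 [279.5625 221.9907]
 [288.9796 207.332 ]]
```

move_arm(
  deltas=[
    [[0,0.003,0,0,1],[0,0.003,0,0,1]],
  ],
)

```text
clock: 8.15
position: [0.5315, -0.1802, -0.0066]
ee_rot: [-0.002, 0.998, -0.063, -0.0]
contact_force: [1.2, 8.8, 3.6]
width: -0.0002
gripper_force: 4.6
```

move_arm(
  deltas=[
    [[0,0.003,0,0,1],[0,0.003,0,0,1]],
  ],
)

```text
clock: 8.35
position: [0.5315, -0.1804, -0.0063]
ee_rot: [-0.004, 0.998, -0.063, 0.0]
contact_force: [2.2, 15.5, 6.0]
width: -0.0001
gripper_force: 8.0
```

move_arm(
  deltas=[
    [[0,0.002,0,0,1],[0,0.002,0,0,1]],
  ],
)

```text
clock: 8.55
position: [0.5315, -0.1804, -0.0062]
ee_rot: [-0.005, 0.998, -0.064, 0.0]
contact_force: [4.1, 19.6, 8.1]
width: -0.0003
gripper_force: 10.1
```

```bash
python3 - <<'E'
from h import *
where()
im,v,b,o=mach("scene",save="pics/s5.png")
for nm,m in(("v",v),("b",b)):
    n,l,st,c=cv2.connectedComponentsWithStats(m[200:240,260:310]);print(nm,[(s+[260,200,0,0,0],q) for s,q in zip(st[1:],c[1:]+[260,200]) if s[4]>15])
E
```

```text
clk 8.55 jig [ 0.0394  0.0278 -0.0062] yaw-jig -0.2238450055530687 F [ 1.6906 19.9334  8.1261] -0.00029638228389896064 10.149046505684964 q [-0.4577  0.4579  1.8245  0.0122  0.8628  1.233 ]
v [(array([276, 206,  15,  20, 134]), array([283.7612, 216.7612]))]
b [(array([271, 222,   9,   8,  41]), array([275.561 , 225.3902]))]
```

move_arm(
  deltas=[
    [[0,-0.04,0,0,1],[0.05,-0.045,0,0,1],[0.11,-0.045,0,0,1],[0.14,-0.045,0,0,1],[0.14,-0.01,0,0,1],[0.14,0.025,0,0,1],[0.14,0.025,0,0,1],[0.14,0.025,0,0,1]],
  ],
)

```text
clock: 9.4
position: [0.6397, -0.2212, -0.007]
ee_rot: [0.0, 0.998, -0.063, 0.0]
contact_force: [0.6, 0.0, 0.0]
width: -0.0001
gripper_force: 0.0
```

```bash
python3 - <<'E'
from h import *
where()
for x in (.122,.105,.092):go((x,0,-.004),J[2])
E
```

```text
clk 9.4 jig [ 0.1519  0.0007 -0.007 ] yaw-jig -0.07230648248866353 F [0.5647 0.0741 0.0331] -0.00014185446123782906 0.0 q [-0.4355  0.5929  1.5504 -0.0002  0.9978  1.2606]
row [-0.0373  0.0009 -0.0037] -0.0006
row [-0.0586  0.001  -0.0037] -0.0006
row [-0.0748  0.001  -0.0037] -0.0006
```

move_arm(
  deltas=[
    [[-0.012,0.001,-0.003,0,1],[-0.024,0.001,-0.003,0,1],[-0.034,0.001,-0.003,0,1],[-0.042,0.001,-0.003,0,1],[-0.05,0.001,-0.003,0,1],[-0.058,0.001,-0.003,0,1],[-0.066,0.001,-0.003,0,1],[-0.073,0.001,-0.003,0,1],[-0.073,0.001,-0.003,0,1]],
  ],
)

```text
clock: 10.3
position: [0.5805, -0.2138, -0.0043]
ee_rot: [-0.0, 0.998, -0.062, -0.001]
contact_force: [-0.2, -0.5, 0.4]
width: -0.0002
gripper_force: 0.0
```

move_arm(
  deltas=[
    [[-0.003,0,0,0,1],[-0.003,0,0,0,1]],
  ],
)

```text
clock: 10.5
position: [0.5789, -0.2137, -0.0044]
ee_rot: [0.0, 0.998, -0.062, -0.0]
contact_force: [-0.5, 1.4, -0.5]
width: -0.0001
gripper_force: 0.1
```

move_arm(
  deltas=[
    [[-0.003,0,0,0,1],[-0.003,0,0,0,1]],
  ],
)

```text
clock: 10.7
position: [0.5784, -0.2137, -0.0041]
ee_rot: [0.0, 0.998, -0.062, 0.002]
contact_force: [3.8, 0.1, -0.4]
width: -0.0001
gripper_force: 2.1
```

```bash
python3 - <<'E'
from h import *
where()
E
```

```text
clk 10.7 jig [ 0.0901  0.0005 -0.0041] yaw-jig -0.024921173177427244 F [ 3.8007  0.5414 -0.4415] -0.00010521232289296351 2.0604263444434423 q [-0.4671  0.5166  1.6987  0.0008  0.923   1.2275]
```

move_arm(
  deltas=[
    [[-0.004,0,0,0,1],[-0.004,0,0,0,1],[0.02,0,0,0,1],[0.03,0,0,0,1],[0.03,-0.05,0,0,1],[0.03,-0.08,0,0,1],[-0.03,-0.08,0,0,1],[-0.09,-0.08,0,0,1],[-0.11,-0.08,0,0,1],[-0.11,-0.07,0,0,1],[-0.11,-0.06,0,0,1],[-0.11,-0.06,0,0,1]],
  ],
)

```text
clock: 11.9
position: [0.4973, -0.1569, -0.0041]
ee_rot: [0.001, 0.998, -0.062, 0.001]
contact_force: [0.1, 0.1, -0.9]
width: 0.0002
gripper_force: 0.0
```

```bash
python3 - <<'E'
from h import *
where();go((0,.029,-.005),J[2])
E
```

```text
clk 11.9 jig [ 0.0027  0.0469 -0.0041] yaw-jig -0.06473531419418105 F [ 0.066   0.1142 -0.924 ] 0.0001593420596953869 0.0 q [-0.4387  0.4077  1.9155 -0.0007  0.8156  1.2576]
row [-0.0033  0.0224  0.0011] -0.0005
```

move_arm(
  deltas=[
    [[-0.003,0.01,0,0,1],[-0.003,0.016,0,0,1],[-0.003,0.022,0,0,1],[-0.003,0.028,0,0,1],[-0.003,0.03,0,0,1],[-0.003,0.03,0,0,1]],
  ],
)

```text
clock: 12.5
position: [0.4906, -0.1753, -0.0041]
ee_rot: [-0.003, 0.998, -0.064, 0.0]
contact_force: [3.1, 10.9, 3.8]
width: 0.0
gripper_force: 5.7
```

```bash
python3 - <<'E'
from h import *
where()
E
```

```text
clk 12.5 jig [-0.0017  0.0278 -0.0041] yaw-jig -0.18843109613012946 F [ 1.6889 11.2347  3.8438] 3.0508759971833497e-05 5.659472197294235 q [-0.4809  0.4088  1.9135  0.0076  0.821   1.2119]
```

move_arm(
  deltas=[
    [[0,-0.03,0,0,1],[0.05,-0.045,0,0,1],[0.11,-0.045,0,0,1],[0.145,-0.045,0,0,1],[0.145,-0.005,0,0,1],[0.145,0.026,0,0,1],[0.145,0.026,0,0,1],[0.135,0.026,0,0,1],[0.125,0.026,0,0,1],[0.117,0.026,0,0,1],[0.112,0.026,0,0,1],[0.108,0.026,0,0,1]],
  ],
)

```text
clock: 13.7
position: [0.5789, -0.2097, -0.0028]
ee_rot: [0.001, 0.998, -0.063, 0.006]
contact_force: [14.1, 3.2, -1.4]
width: -0.0001
gripper_force: 6.4
```

```bash
python3 - <<'E'
from h import *
where()
E
```

```text
clk 13.7 jig [ 0.0901  0.0046 -0.0028] yaw-jig -0.08143667348886069 F [13.5466  4.9148 -1.4172] -8.803170879295179e-05 6.436438480013749 q [-0.4629  0.5099  1.7083  0.0049  0.9112  1.2302]
```

move_arm(
  deltas=[
    [[0.04,0,0,0,1],[0.04,-0.05,0,0,1],[0.0,-0.1,0,0,1],[-0.03,-0.1,0,0,1],[-0.03,-0.1,0.006,0,1],[-0.03,-0.1,0.009,0,1],[-0.03,-0.1,0.009,0,1]],
  ],
)

```text
clock: 14.4
position: [0.5602, -0.1277, -0.0116]
ee_rot: [0.0, 0.998, -0.062, 0.001]
contact_force: [0.3, 0.1, 0.1]
width: -0.0003
gripper_force: 0.0
```

move_arm(
  deltas=[
    [[0,0,0.003,0,1],[0,0,0.003,0,1]],
  ],
)

```text
clock: 14.6
position: [0.5607, -0.1281, -0.0125]
ee_rot: [0.0, 0.998, -0.062, 0.001]
contact_force: [-2.4, 0.4, 9.8]
width: 0.0001
gripper_force: 4.8
```

move_arm(
  deltas=[
    [[0,0,0.003,0,1],[0,0,0.003,0,1]],
  ],
)

```text
clock: 14.8
position: [0.5608, -0.1281, -0.0127]
ee_rot: [0.0, 0.998, -0.062, 0.001]
contact_force: [-5.6, 2.1, 25.2]
width: -0.0001
gripper_force: 12.5
```

move_arm(
  deltas=[
    [[0,0,0.003,0,1],[0,0,0.003,0,1]],
  ],
)

```text
clock: 15.0
position: [0.5609, -0.1282, -0.0127]
ee_rot: [0.001, 0.998, -0.062, 0.002]
contact_force: [-9.3, 2.8, 40.1]
width: -0.0001
gripper_force: 20.2
```

move_arm(
  deltas=[
    [[0,0,-0.05,0,1],[0,0,-0.11,0,1],[0,0,-0.17,0,1],[-0.05,0,-0.17,0,-1],[-0.05,0,-0.17,0,-1],[-0.05,0,-0.17,0,-1],[-0.05,0,-0.17,0,-1]],
  ],
)

```text
clock: 15.7
position: [0.5205, -0.1229, 0.1169]
ee_rot: [0.0, 0.998, -0.062, 0.0]
contact_force: [-0.3, -0.4, 0.1]
width: 0.0582
gripper_force: 0.0
```

```bash
python3 - <<'E'
from h import *
where();go((-.011,0,.12),J[2])
im=manip.get_image("scene");cv2.imwrite("pics/p4.png",cv2.resize(im[180:260,250:350,::-1],None,fx=7,fy=7,interpolation=cv2.INTER_CUBIC))
# prediction of squared machine
B=np.array([(x,y,z) for z in(.01,.04) for x in(-.05,.05) for y in(-.014,.014)]+[(.078,0,.025)])
print((proj("scene",B@Rz(J[2]).T+[J[0],J[1],0])-[250,180]+.5)*7)
E
```

```text
clk 15.7 jig [0.0215 0.0835 0.1169] yaw-jig -0.03373135048223683 F [-0.2365 -0.4571  0.1165] 0.05823228891791806 0.0 q [-0.362   0.2846  1.735  -0.0001  1.1212  1.3333]
row [-0.0405  0.1044 -0.0038] -0.0003
[[361.6506 111.535 ]
 [415.3777 133.7863]
 [231.8715 257.6161]
 [287.1688 282.1598]
 [357.3657  62.4569]
 [411.9639  84.692 ]
 [225.1004 208.6696]
 [281.3193 233.2376]
 [217.4804 289.4688]]
```

View pics/p4.png

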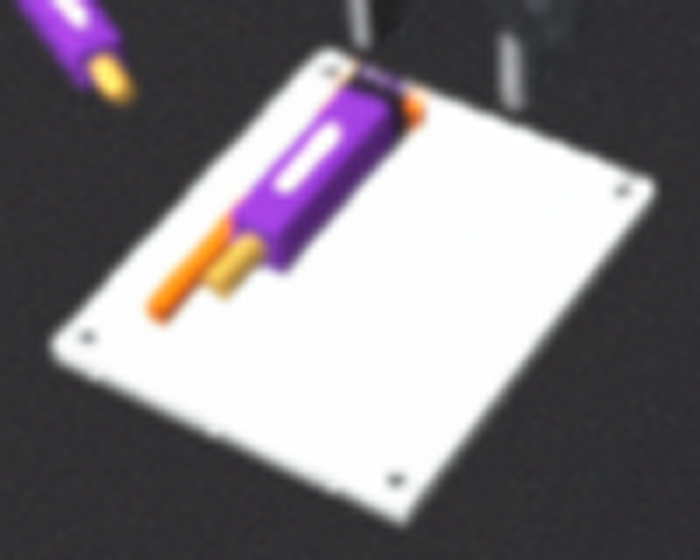

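The machine lies square: nose tip at crop (222,285), long side along the side stop, and tail on the end stop at (410,105). Next is the grasp.

move_arm(
  deltas=[
    [[-0.04,0.06,0,0,-1],[-0.0405,0.1044,0,0,-1],[-0.0405,0.1044,0.04,0,-1],[-0.0405,0.1044,0.08,0,-1],[-0.0405,0.1044,0.08,0,-1]],
  ],
)

```text
clock: 16.25
position: [0.4744, -0.2001, 0.0492]
ee_rot: [-0.002, 0.998, -0.062, -0.004]
contact_force: [-0.9, -0.4, 0.4]
width: 0.0853
gripper_force: 0.0
```

```bash
python3 - <<'E'
from h import *
where();go((-.011,0,-.011),J[2])
E
```

```text
clk 16.25 jig [-0.0148  0.0012  0.0492] yaw-jig -0.06274986662925928 F [-0.8081 -0.5438  0.4135] 0.08533111735225025 0.0 q [-0.5344  0.3356  1.8594  0.      0.956   1.1614]
row [0.0047 0.0014 0.0752] -0.0005
```

move_arm(
  deltas=[
    [[0,0,0.03,0,-1],[0,0,0.06,0,-1],[0,0,0.08,0,-1],[0,0,0.08,0,-1]],
  ],
)

```text
clock: 16.65
position: [0.4768, -0.2006, -0.012]
ee_rot: [-0.001, 0.998, -0.062, -0.001]
contact_force: [-0.7, 0.5, 0.1]
width: 0.0856
gripper_force: 0.0
```

```bash
python3 - <<'E'
from h import *
where();go((-.011,0,-.011),J[2])
E
```

```text
clk 16.65 jig [-0.0123  0.0009 -0.012 ] yaw-jig 0.03187476626964742 F [-0.7733  0.4383  0.1019] 0.08556610953797333 0.0 q [-0.5328  0.4168  1.9278 -0.0001  0.8004  1.1614]
row [ 0.0016  0.0012 -0.0012] 0.0003
```

move_arm(
  deltas=[
    [[0.001,0.001,-0.001,0,1],[0.001,0.001,-0.001,0,1],[0.001,0.001,-0.001,0,1],[0.001,0.001,-0.001,0,1],[0.001,0.001,-0.001,0,1],[0.001,0.001,-0.001,0,1],[0.001,0.001,-0.001,0,1]],
  ],
  squeeze=40,
)

```text
clock: 17.35
position: [0.4786, -0.2014, -0.0089]
ee_rot: [-0.0, 0.998, -0.062, 0.001]
contact_force: [0.6, 3.4, 4.6]
width: 0.027
gripper_force: 41.4
```

```bash
python3 - <<'E'
from h import *
where()
E
```

```text
clk 17.35 jig [-0.0105  0.0004 -0.0089] yaw-jig -0.0619187507869183 F [0.1804 3.409  4.5669] 0.027024680405744746 41.44734263420105 q [-0.5336  0.4124  1.9244  0.0022  0.8035  1.1606]
```

move_arm(
  deltas=[
    [[0,0,-0.02,0,1],[0,0,-0.05,0,1],[0,0,-0.08,0,1],[-0.04,0,-0.08,0,1],[-0.08,0,-0.08,0,1],[-0.0914,0,-0.08,0,1],[-0.0914,0,-0.08,0,1],[-0.0914,0,-0.08,0,1]],
  ],
  squeeze=50,
)

```text
clock: 18.15
position: [0.4066, -0.1938, 0.0544]
ee_rot: [0.001, 0.998, -0.062, 0.001]
contact_force: [0.2, -1.2, -1.6]
width: 0.027
gripper_force: 51.1
```

```bash
python3 - <<'E'
from h import *
where();go((-.0836,0.0004,.008),J[2])
im,v,b,o=mach("scene",save="pics/s6.png")
m=v;n,l,st,c=cv2.connectedComponentsWithStats(m);print([(s,q) for s,q in zip(st[1:],c[1:]) if s[4]>15])
E
```

```text
clk 18.15 jig [-0.0828 -0.001   0.0544] yaw-jig -0.0314466095457431 F [ 0.3501 -1.2083 -1.6358] 0.0269565827957102 51.08647048473358 q [-0.5997  0.2397  1.9947  0.0003  0.9045  1.0954]
row [-0.001  -0.0017  0.058 ] -0.0003
[(array([293, 162,  19,  26, 224], dtype=int32), array([303.5  , 176.192])), (array([318, 165,  14,  11, 113], dtype=int32), array([324.3009, 170.1327])), (array([251, 172,  17,  21, 158], dtype=int32), array([258.2785, 181.3165]))]
```

move_arm(
  deltas=[
    [[-0.001,-0.001,0.03,0,1],[-0.001,-0.001,0.055,0,1],[-0.001,-0.001,0.062,0,1],[-0.001,-0.001,0.064,0,1],[-0.001,-0.001,0.064,0,1]],
  ],
  squeeze=25,
)

```text
clock: 18.7
position: [0.4043, -0.192, 0.0036]
ee_rot: [-0.0, 0.998, -0.061, -0.001]
contact_force: [-4.8, 1.4, 8.5]
width: 0.0269
gripper_force: 53.4
```

move_arm(
  deltas=[
    [[0,0,0.002,0,1],[0,0,0.004,0,1],[0,0,0.004,0,1]],
  ],
)

```text
clock: 19.0
position: [0.4036, -0.1919, 0.0017]
ee_rot: [-0.0, 0.998, -0.061, -0.001]
contact_force: [-10.5, 2.7, 23.2]
width: 0.0274
gripper_force: 56.2
```

```bash
python3 - <<'E'
from h import *
where()
E
```

```text
clk 19.0 jig [-0.086   0.0005  0.0017] yaw-jig 0.0808122006603819 F [-10.736    1.4021  23.1887] 0.027409237669616376 56.22860491275787 q [-0.5987  0.3161  2.0642 -0.0018  0.7637  1.0959]
```

move_arm(
  deltas=[
    [[0.001,0,0,0,0.36],[0.001,0,0,0,0.36],[0.001,0,0,0,0.36]],
  ],
  squeeze=20,
)

```text
clock: 19.3
position: [0.4036, -0.1919, 0.0015]
ee_rot: [-0.0, 0.998, -0.061, -0.002]
contact_force: [-11.1, 1.9, 20.8]
width: 0.0274
gripper_force: 36.2
```

```bash
python3 - <<'E'
from h import *
where()
im,v,b,o=mach("scene",save="pics/s7.png")
n,l,st,c=cv2.connectedComponentsWithStats(v);print([(s,q) for s,q in zip(st[1:],c[1:]) if s[4]>15])
n,l,st,c=cv2.connectedComponentsWithStats(b[150:240,270:330]);print([(s,q+[270,150]) for s,q in zip(st[1:],c[1:]) if s[4]>15])
E
```

```text
clk 19.3 jig [-0.086   0.0006  0.0015] yaw-jig 0.10539155117408686 F [-11.2792   0.4834  20.802 ] 0.027407726348931103 36.19393765926361 q [-0.5981  0.3169  2.0634 -0.0028  0.765   1.0968]
[(array([297, 171,  17,  28, 192], dtype=int32), array([306.0833, 186.4219])), (array([251, 172,  17,  21, 160], dtype=int32), array([258.4312, 181.4313]))]
[(array([24, 44,  7,  8, 31], dtype=int32), array([296.7419, 197.129 ])), (array([ 1, 58, 15, 16, 26], dtype=int32), array([278.3846, 214.5   ]))]
```

move_arm(
  deltas=[
    [[0.002,0,0,0,0.35],[0.002,0,0,0,0.35],[0.002,0,0.002,0,0.35],[0.002,0,0.002,0,0.35]],
  ],
  squeeze=20,
)

```text
clock: 19.75
position: [0.4048, -0.1918, -0.0015]
ee_rot: [-0.001, 0.998, -0.061, -0.003]
contact_force: [-9.1, 0.6, 9.4]
width: 0.0278
gripper_force: 14.0
```

```bash
python3 - <<'E'
from h import *
where()
im,v,b,o=mach("scene",save="pics/s7.png")
n,l,st,c=cv2.connectedComponentsWithStats(v);print([(s,q) for s,q in zip(st[1:],c[1:]) if s[4]>15])
n,l,st,c=cv2.connectedComponentsWithStats(b[150:240,270:330]);print([(s,q+[270,150]) for s,q in zip(st[1:],c[1:]) if s[4]>15])
E
```

```text
clk 19.75 jig [-0.0849  0.0008 -0.0015] yaw-jig 0.09554165162299193 F [-9.1431 -0.5652  9.4287] 0.027826296555454842 14.038912653923035 q [-0.5965  0.3236  2.0635 -0.0027  0.7598  1.0985]
[(array([251, 172,  17,  21, 159], dtype=int32), array([258.3774, 181.3899])), (array([297, 173,  17,  25, 173], dtype=int32), array([305.7168, 187.052 ]))]
[(array([24, 43,  7,  7, 27], dtype=int32), array([296.8519, 196.2222])), (array([ 1, 58, 15, 16, 26], dtype=int32), array([278.3846, 214.5   ]))]
```

move_arm(
  deltas=[
    [[0.0015,0,0.002,0,0.35],[0.0015,0,0.004,0,0.35],[0.0015,0,0.005,0,0.35],[0.0015,0,0.005,0,0.35]],
  ],
)

```text
clock: 20.2
position: [0.4053, -0.1919, -0.0056]
ee_rot: [-0.001, 0.998, -0.061, -0.003]
contact_force: [-9.4, 0.1, 9.1]
width: 0.0278
gripper_force: 15.0
```

```bash
cat > pitch.py <<'E'
from h import *
# fit machine pitch+position along its x-z plane from violet+stripe+brass silhouette in scene view
def fit(n,yw,xyz0,th0,free_yaw=False,dbg=False,im=None):
    im=manip.get_image(n) if im is None else im
    h=cv2.cvtColor(im,cv2.COLOR_RGB2HSV)
    v=cv2.inRange(h,(128,90,50),(152,255,255));b=cv2.inRange(h,(14,80,80),(28,235,255))
    a=np.linspace(0,2*np.pi,24)
    box=np.array([(x,y,z) for z in(0,.03) for x in(-.037,.05) for y in(-.014,.014)])
    nose=np.array([(x,.007*np.cos(t),.015+.007*np.sin(t)) for x in(.05,.078) for t in a])
    def rend(p):
        R=Rz(p[4])@np.array([[np.cos(p[3]),0,-np.sin(p[3])],[0,1,0],[np.sin(p[3]),0,np.cos(p[3])]])
        o=[]
        for B in(box,nose):
            o.append(cv2.convexHull(proj(n,B@R.T+p[:3]).astype(np.float32)))
        return o
    return v,b,rend,im
E
python3 - <<'E'
from pitch import *
where()
v,b,rend,im=fit("scene",0,None,0)
cv2.imwrite("pics/s8.png",cv2.resize(im[155:220,270:350,::-1],None,fx=9,fy=9,interpolation=cv2.INTER_CUBIC))
E
```

```text
clk 20.2 jig [-0.0843  0.0008 -0.0056] yaw-jig 0.10743010271801043 F [-9.3389 -1.0709  9.1083] 0.027779505242118314 14.980296939611435 q [-0.5955  0.3315  2.0661 -0.0034  0.7504  1.0998]
```

View pics/s8.png

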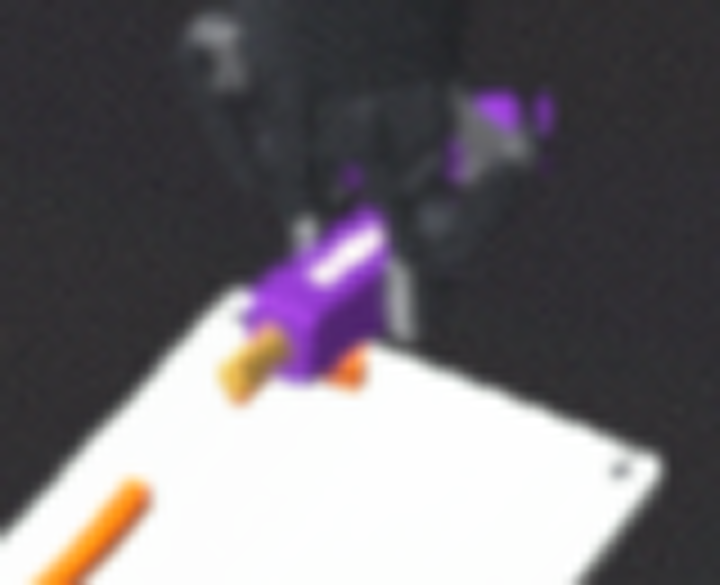

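The picture shows the machine tipped nose-up over the end stop, nose tip at crop (238,385) and front bottom corner at (308,382). Now to solve for its pitch.

```bash
python3 - <<'E'
from h import *
s=manip.get_state();p=Rz(J[2]).T@(s['position']-[J[0],J[1],0])
c=lambda u,v:np.array([270+u/9-.45,155+v/9-.45])
obs=np.array([c(235,386),c(308,382),c(262,348+0)])
def pts(th,q):
    R=np.array([[np.cos(th),-np.sin(th)],[np.sin(th),np.cos(th)]])
    out=[]
    for x,y,z in [(.078,0,.015),(.05,.014,0)]:
        d=R@np.array([x+.0116,z-.019]);out.append([q[0]+d[0],q[1]+y,q[2]+.038+d[1]])
    return proj("scene",np.array(out)@Rz(J[2]).T+[J[0],J[1],0])
for d in (0,10,15,20,25,30):print(d,pts(np.radians(d),p).ravel())
print(obs[:2].ravel())
f=lambda v:(pts(v[0],p+[v[1],0,v[2]])-obs[:2]).ravel()
r=least_squares(f,[.3,0,0]);print(np.degrees(r.x[0]),r.x[1:],r.fun)
f=lambda v:np.r_[(pts(v[0],p+[v[1],0,v[2]])-obs[:2]).ravel(),v[1]/.002,v[2]/.002]
r=least_squares(f,[.3,0,0]);print(np.degrees(r.x[0]),r.x[1:],r.fun)
# geometric estimate: underside on edge at z=.024,x=-.0589
X=-.0589-p[0];H=p[2]+.038-.024
for d in range(10,30,3):
  t=np.radians(d);print(d,.019/np.cos(t)-X*np.tan(t)-H)
E
```

```text
0 [294.8074 204.2262 304.1875 203.5107]
10 [294.5469 200.3914 303.5519 201.4525]
15 [294.6106 198.2587 303.3605 200.2343]
20 [294.8053 196.0049 303.2569 198.9014]
25 [295.1305 193.6488 303.2427 197.4639]
30 [295.5845 191.2109 303.3189 195.933 ]
[295.6611 197.4389 303.7722 196.9944]
2.7272733291233116 [-0.0046  0.0209] [-0.6136 -0.1481  0.6538  0.1625]
18.57689356407697 [-0.0013  0.0006] [-0.6918 -1.1883 -0.2694  1.8975 -0.6488  0.2754]
10 0.0064368521349284676
13 0.0052554382966721325
16 0.004099262166071512
19 0.002962884986734521
22 0.0018409088326146478
25 0.0007278525064939121
28 -0.0003819870620170914
```

```bash
cat > pitch.py <<'E'
from h import *
from scipy.optimize import minimize
K=6
def soft(im,roi):
    x0,y0,x1,y1=roi
    h=cv2.cvtColor(im,cv2.COLOR_RGB2HSV)[y0:y1,x0:x1].astype(int);c=im[y0:y1,x0:x1].astype(float)
    sv=np.minimum(c[:,:,0],c[:,:,2])-c[:,:,1]; v=np.clip(sv/70,0,1)             # violet-ness
    b=np.clip((c[:,:,0]-c[:,:,2]-25)/70,0,1)*(c[:,:,2]>40)                            # brass
    m=np.maximum(v,b);return cv2.resize(m,None,fx=K,fy=K,interpolation=cv2.INTER_LINEAR)
a=np.linspace(0,2*np.pi,24)
box=np.array([(x,y,z) for z in(0,.03) for x in(-.038,.05) for y in(-.014,.014)])
nose=np.array([(x,.007*np.cos(t),.015+.007*np.sin(t)) for x in(.05,.078) for t in a])
def Rm(th,yw):return Rz(yw)@np.array([[np.cos(th),0,-np.sin(th)],[0,1,0],[np.sin(th),0,np.cos(th)]])
def render(n,roi,P,th,yw):   # P world pos of machine origin
    x0,y0,x1,y1=roi;o=np.zeros(((y1-y0)*K,(x1-x0)*K),np.uint8)
    for B in(box,nose):
        q=(proj(n,B@Rm(th,yw).T+P)-[x0,y0]+.5)*K
        cv2.fillConvexPoly(o,np.round(cv2.convexHull(q.astype(np.float32))*16).astype(int),1,shift=4)
    return cv2.GaussianBlur(o.astype(float),(0,0),K*.6)
def fit(data,P0,th0,yw0,sp=.003,sr=.06,fixyaw=True):   # data: list (cam, im, roi, extra ignore mask fn)
    ms=[(n,soft(im,roi),roi) for n,im,roi in data]
    def cost(v):
        return sum(np.mean((render(n,roi,P0+v[:3]*sp,th0+v[3]*sr,yw0+(0 if fixyaw else v[4]*sr))-m)**2*1) for n,m,roi in ms)+1e-5*np.sum(np.square(v[:3]))
    best=None
    for t in(-1.5,0,1.5):
        v0=np.zeros(4 if fixyaw else 5);v0[3]=t
        r=minimize(cost,v0,method="Nelder-Mead",options=dict(maxiter=500,xatol=.01,fatol=1e-7,initial_simplex=np.vstack([v0]+[v0+1.0*e for e in np.eye(len(v0))])))
        if best is None or r.fun<best.fun:best=r
    v=best.x;return P0+v[:3]*sp,th0+v[3]*sr,yw0+(0 if fixyaw else v[4]*sr),best.fun
E
cat > chk.py <<'E'
from pitch import *
s=manip.get_state()
w=lambda q:Rz(J[2])@np.array(q)+[J[0],J[1],0]
# now
p=Rz(J[2]).T@(s['position']-[J[0],J[1],0])
im=manip.get_image("scene");t=np.radians(22)
o=np.array([p[0],p[1],p[2]+.038])+Rm(t,0)@np.array([.0116,0,-.019])
P,th,y,c=fit([("scene",im,(288,181,309,203))],w(o),t,J[2]);print("now pitch",np.degrees(th),"jig",Rz(J[2]).T@(P-[J[0],J[1],0]),"guess",o,c)
E
python3 chk.py
python3 - <<'E'
from pitch import *
w=lambda q:Rz(J[2])@np.array(q)+[J[0],J[1],0]
im=cv2.imread("pics/p4.png")
im=cv2.resize(im,(100,80),interpolation=cv2.INTER_AREA)[:,:,::-1]
full=np.full((400,640,3),255,np.uint8);full[180:260,250:350]=im
P,th,y,c=fit([("scene",full,(277,196,306,225))],w((0.001,0,.01)),.1,J[2]);print("level check",np.degrees(th),Rz(J[2]).T@(P-[J[0],J[1],0]),c)
E
```

```text
now pitch 12.484031167942602 jig [-0.0731  0.0029  0.0255] guess [-0.0665  0.0008  0.0191] 0.03370495066095471
level check -2.3601524073287776 [-0.0002 -0.0013  0.0158] 0.07747549947940967
```

```bash
python3 - <<'E'
from pitch import *
w=lambda q:Rz(J[2])@np.array(q)+[J[0],J[1],0]
for d in (0,5,10,15,20,25):
    t=np.radians(d);R=Rm(t,0);o=np.array([-.0843,0,.0324])+R@np.array([.0116,0,-.019])
    q=proj("scene",np.array([w(o+R@np.array(b)) for b in[(-.02,0,.03),(.02,0,.03),(.05,0,.015),(.078,0,.015),(.05,.014,.03),(.05,.014,0),(.05,-.014,.03)]]))
    print(d,"stripe slope",(q[1]-q[0])[1]/(q[1]-q[0])[0],"nose",(q[3]-q[2])[1]/(q[3]-q[2])[0],"crop pts tip,TR,BR,TL",((q[3:]-[270,155]+.5)*9).round().ravel())
im=manip.get_image("scene")
g=im[176:202,290:314]
lab=lambda c:'V' if min(c[0],c[2])-c[1]>50 else 'v' if min(c[0],c[2])-c[1]>25 else 'o' if int(c[0])-int(c[2])>140 else 'B' if int(c[0])-int(c[2])>40 else 'W' if c.min()>190 else '+' if c.min()>110 else '.'
for r in range(26):print(176+r,''.join(lab(c.astype(int)) for c in g[r]))
E
```

```text
0 stripe slope -1.1187452446878434 nose -1.1289067411793523 crop pts tip,TR,BR,TL [226. 447. 305. 377. 310. 440. 234. 348.]
5 stripe slope -0.9909717948354737 nose -1.0020727586621558 crop pts tip,TR,BR,TL [224. 430. 306. 363. 307. 432. 235. 334.]
10 stripe slope -0.8631120967042915 nose -0.87523747701299 crop pts tip,TR,BR,TL [223. 412. 308. 349. 304. 422. 236. 320.]
15 stripe slope -0.7331756836286464 nose -0.7464499043907735 crop pts tip,TR,BR,TL [224. 393. 310. 334. 303. 411. 239. 305.]
20 stripe slope -0.5990424212752686 nose -0.6136365238401756 crop pts tip,TR,BR,TL [226. 373. 314. 319. 302. 399. 242. 290.]
25 stripe slope -0.4583190193789527 nose -0.47446264479346406 crop pts tip,TR,BR,TL [228. 351. 318. 303. 301. 386. 246. 274.]
176 ........................
177 ........................
178 ...................vVv..
179 .................vvVVVv.
180 .............++.vVVVVvv.
181 .............++vVVVvWWv.
182 .............+vVVvWWWvv.
183 ............vVVVvWWWvVV.
184 ..........vvVVVvWWvvVVv+
185 .........vVVVVvWWvVVVVv+
186 ........vVVVVVVvvVVVVv.+
187 .....+++VVVVVVVVVVVVvv.+
188 ....+WWWVVVVVVVVVVVvvv.+
189 ...+WWWvVVVVVVVVVVvvvv.+
190 ..+WWW+vVVVVVVVVVvvvvvv+
191 .+WWWWWvVBBVVVVVvvvvvv..
192 +WWWWWWWBBBBVVVVvvvvv...
193 WWWWWWWBBBBBVVVvvvVBB+++
194 WWWWWBBBBBBBVVVvvVBBBWWW
195 WWWWBBBBBBBvVVVvVBooBWWW
196 WWWWBooBBBvvVVVvBBooBWWW
197 WWWWBBoBB+WWvvv+BBBBBWWW
198 WWWWWBBBBWWWWWWWWWBBWWWW
199 WWWWWBBBWWWWWWWWWWWWWWWW
200 WWWWWWWWWWWWWWWWWWWWWWWW
201 WWWWWWWWWWWWWWWWWWWWWWWW
```

move_arm(
  deltas=[
    [[0,0,-0.007,0,0.38],[0,0,-0.007,0,0.38],[0.0065,0,-0.007,0,0.38],[0.0065,0,-0.007,0,0.38],[0.0065,0,-0.003,0,0.36],[0.0065,0,-0.001,0,0.33],[0.0065,0,-0.001,0,0.3],[0.0065,0,-0.001,0,0.28],[0.0065,0,-0.001,0,0.28]],
  ],
)

```text
clock: 21.25
position: [0.4132, -0.1933, -0.0052]
ee_rot: [0.0, 0.998, -0.062, -0.0]
contact_force: [0.0, -0.3, 0.1]
width: 0.031
gripper_force: 0.0
```

```bash
cat > asc.py <<'E'
from h import *
import sys
n,x0,y0,x1,y1=sys.argv[1],*map(int,sys.argv[2:6])
where();im=manip.get_image(n);g=im[y0:y1,x0:x1].astype(int)
lab=lambda c:'V' if min(c[0],c[2])-c[1]>50 else 'v' if min(c[0],c[2])-c[1]>25 else 'o' if c[0]-c[2]>140 else 'B' if c[0]-c[2]>40 else 'W' if c.min()>190 else '+' if c.min()>110 else '.'
for r in range(y1-y0):print(y0+r,''.join(map(lab,g[r])))
E
python3 asc.py scene 286 174 316 202
```

```text
clk 21.25 jig [-0.0763  0.0004 -0.0052] yaw-jig -0.007336364789851546 F [ 0.0907 -0.3382  0.0562] 0.031047145658572656 0.0 q [-0.5901  0.3367  2.0548 -0.0001  0.7501  1.1048]
174 ..............................
175 ..............................
176 ..............................
177 ..............................
178 ..............................
179 ..............................
180 ................+....vvvv.....
181 ...............+++.vvvvvv.....
182 ...............++.vvvvvvW+....
183 ...............vvVvvvvWWvv....
184 ...........vvVVVVVvWWvvvVv....
185 ..........vVVVVVVVVvvVVVVv....
186 ..........vVVVVVVVVVVVVVv.++..
187 .........+vVVVVVVVVVVVvvv.++..
188 ........+WvVVVVVVVVVvvvvv.++..
189 .......+WWvVvvVVVVVvvvvvv.++..
190 ......+WWWBBBBBVVVVvvvvvv.+++.
191 .....+WWBBBBBBBVVVVvvvvvv.+++.
192 ....+WWBBoBBBB.VVVVvvvvvv.+++.
193 ...+WWWBBooBB.VVVVvvVVvBB++++.
194 ..+WWWWWBoooBVVVVVVVvBooBWWW++
195 .+WWWWWWBBooBVVVVvvBooooBWWWWW
196 .+WWWWWWWBoooBvv++BBooooBWWWWW
197 +WWWWWWWWBooBBWWWWWBBBoBBWWWWW
198 WWWWWWWWWBoBBWWWWWWWWWBBWWWWWW
199 WWWWWWWWWBBBWWWWWWWWWWWWWWWWWW
200 WWWWWWWWWWWWWWWWWWWWWWWWWWWWWW
201 WWWWWWWWWWWWWWWWWWWWWWWWWWWWWW
```

```bash
python3 - <<'E'
from pitch import *
w=lambda q:Rz(J[2])@np.array(q)+[J[0],J[1],0]
for d in (20,22,24,25,26,28):
    t=np.radians(d);R=Rm(t,0);o=np.array([-.0589-.024/np.tan(t),0,0])+R@np.array([.05,0,0])
    q=proj("scene",np.array([w(o+R@np.array(b)) for b in[(-.02,0,.03),(.02,0,.03),(.078,0,.015),(.05,.014,.03),(.05,.014,0),(.05,-.014,.03)]]))
    print(d,"slope",(q[1]-q[0])[1]/(q[1]-q[0])[0],"tip,TR,BR,TL",q[2:].round(1).ravel(), "origin jig",o)
im=manip.get_image("scene");cv2.imwrite("pics/s9.png",im[:,:,::-1])
h=im[180:202,290:314].astype(int)
for r in range(9,17):print(180+r,' '.join('%d/%d/%d'%tuple(c) for c in h[r][:9]))
E
```

```text
20 slope -0.5966675619149641 tip,TR,BR,TL [296.7 194.  306.4 188.  305.  196.9 298.5 184.8] origin jig [-0.0779  0.      0.0171]
22 slope -0.5419579484249741 tip,TR,BR,TL [295.7 193.9 305.5 188.2 304.  197.2 297.6 185. ] origin jig [-0.0719  0.      0.0187]
24 slope -0.4860604291332002 tip,TR,BR,TL [295.  193.6 304.9 188.1 303.2 197.3 296.9 184.9] origin jig [-0.0671  0.      0.0203]
25 slope -0.457609778274705 tip,TR,BR,TL [294.7 193.4 304.6 188.1 302.8 197.3 296.7 184.8] origin jig [-0.0651  0.      0.0211]
26 slope -0.42879256780546554 tip,TR,BR,TL [294.5 193.2 304.4 187.9 302.5 197.2 296.5 184.7] origin jig [-0.0632  0.      0.0219]
28 slope -0.36995611638263115 tip,TR,BR,TL [294.1 192.6 304.1 187.6 302.  197.  296.1 184.4] origin jig [-0.0599  0.      0.0235]
189 53/51/55 59/57/60 94/93/94 153/154/149 215/216/212 232/227/231 219/183/222 198/135/194 201/134/165
190 57/55/58 92/93/90 153/152/146 220/216/202 240/236/225 230/219/203 211/170/157 201/151/124 192/143/101
191 81/81/81 146/147/143 219/216/202 243/234/210 247/232/188 234/203/139 205/160/93 175/136/70 160/125/61
192 134/136/136 208/209/204 245/242/233 248/235/187 247/222/130 241/202/99 214/167/77 164/128/61 145/113/62
193 207/210/208 243/244/242 250/249/243 249/235/186 247/218/116 243/205/93 225/177/80 176/131/72 151/106/90
194 243/245/244 251/252/251 252/252/249 251/244/222 248/225/149 245/205/98 238/176/77 222/133/78 191/105/116
195 251/252/251 252/253/252 252/253/252 252/251/246 251/238/205 251/202/116 251/168/61 251/147/58 231/116/95
196 252/253/252 253/253/253 253/253/252 253/253/251 253/247/239 253/200/142 253/154/43 250/138/32 222/111/58
```

move_arm(
  deltas=[
    [[0,0,0,0,1],[0,0,0,0,1],[0,0,0,0,1],[0,0,0,0,1],[0,0,-0.02,0,1],[0,0,-0.06,0,1],[0,0,-0.11,0,1],[0,0,-0.16,0,1],[0,0,-0.18,0,1],[0,0,-0.18,0,1],[0,0,-0.18,0,1]],
  ],
  squeeze=80,
)

```text
clock: 22.45
position: [0.4127, -0.1929, 0.1379]
ee_rot: [-0.0, 0.998, -0.062, -0.001]
contact_force: [-0.8, -0.6, -2.3]
width: 0.027
gripper_force: 78.9
```

```bash
python3 - <<'E'
from pitch import *
where();s=manip.get_state();p=s['position']
print("px scene pad",proj("scene",p+[0,0,.038]),"top",proj("top",p+[0,0,.038]))
R=Rm(np.radians(25),np.radians(25.6));F=np.array([.637,.178,.222])
T=F-R@np.array([.0833,0,-.0005])-[0,0,.038];S=T-.08*R[:,0];print(T,S)
go(S,np.radians(25.6),False)
E
```

```text
clk 22.45 jig [-0.0769  0.0008  0.1379] yaw-jig -0.004247792354785836 F [-0.7718 -0.6545 -2.2678] 0.027047402875647254 78.86523842811584 q [-0.59    0.1523  1.859  -0.0001  1.1314  1.1048]
px scene pad [[307.0848 149.8468]] top [[373.6625 258.3587]]
[0.5687 0.1453 0.1492] [0.5033 0.114  0.1154]
row [ 0.065  -0.3946  0.0281] -0.2725
```

move_arm(
  deltas=[
    [[0.065,-0.06,0,-0.05,1],[0.065,-0.11,0,-0.1,1],[0.065,-0.16,0,-0.15,1],[0.065,-0.21,0,-0.2,1],[0.065,-0.26,0,-0.25,1],[0.065,-0.31,0,-0.2725,1],[0.065,-0.36,0.01,-0.2725,1],[0.065,-0.385,0.02,-0.2725,1],[0.065,-0.3946,0.028,-0.2725,1],[0.065,-0.3946,0.028,-0.2725,1],[0.065,-0.3946,0.028,-0.2725,1]],
  ],
)

```text
clock: 23.55
position: [0.5032, 0.1126, 0.1153]
ee_rot: [0.0, 0.975, 0.221, -0.001]
contact_force: [-0.3, 0.2, -1.8]
width: 0.0271
gripper_force: 79.1
```

```bash
python3 - <<'E'
from pitch import *
where();s=manip.get_state();p=s['position'];print(p,np.degrees(yaw(s)))
ims={n:manip.get_image(n) for n in("scene","top")}
R=Rm(np.radians(25),np.radians(25.6))
o=p+[0,0,.038]+R@np.array([.0053,0,-.0155])
for n in ims:
    cv2.imwrite(f"pics/a_{n}.png",ims[n][:,:,::-1])
    q=proj(n,(np.vstack([box,[[.078,0,.015]]]))@R.T+o);print(n,q.min(0),q.max(0),"tip",q[-1])
def c(n,k,w,h):
    u,v=proj(n,o+.03*R[:,0])[0].round().astype(int);print(n,"crop origin",u-w//2,v-h//2,"k",k)
    return cv2.resize(ims[n][v-h//2:v+h//2,u-w//2:u+w//2,::-1],None,fx=k,fy=k,interpolation=cv2.INTER_CUBIC)
cv2.imwrite("pics/p5.png",np.hstack([c("scene",8,50,60),c("top",8,50,60)]))
E
```

```text
clk 23.55 jig [-0.0248  0.315   0.1153] yaw-jig 32.68139942678077 F [-0.2941  0.1931 -1.8257] 0.027091930511990252 79.13323402404785 q [ 0.0858  0.2612  1.7744 -0.0011  1.1085  1.2106]
[0.5032 0.1126 0.1153] 25.58245234510987
scene [393.639  196.5591] [412.0239 221.1349] tip [408.4021 219.7377]
top [233.3413 193.1952] [259.937  238.0233] tip [233.3831 193.1952]
scene crop origin 379 188 k 8
top crop origin 217 179 k 8
```

View pics/p5.png

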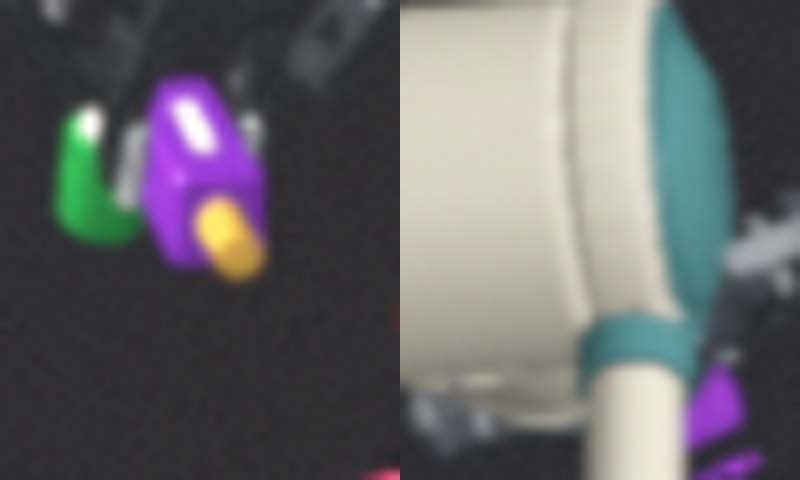

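The left half (scene) shows the held machine nose-up, nose tip at crop (240,262), i.e. pixel (408.5,220.2) against a predicted (408.4,219.7). The top view is mostly hidden by the arm, so I'll fit the pitch from the scene view.

```bash
python3 - <<'E'
from pitch import *
import pitch
def soft2(im,roi):
    x0,y0,x1,y1=roi;c=im[y0:y1,x0:x1].astype(float)
    sv=np.clip((np.minimum(c[:,:,0],c[:,:,2])-c[:,:,1])/50,0,1);b=np.clip((c[:,:,0]-c[:,:,2]-15)/60,0,1);w=np.clip((c.min(2)-150)/60,0,1)
    return cv2.resize(np.maximum(np.maximum(sv,b),w),None,fx=K,fy=K,interpolation=cv2.INTER_LINEAR)
pitch.soft=soft2
im=cv2.imread("pics/a_scene.png")[:,:,::-1]
p=np.array([.5032,.1126,.1153]);roi=(397,202,415,226)
y=np.radians(25.6)
for t in np.radians([19,22,25,28,31]):
    R=Rm(t,y);o=p+[0,0,.038]+R@np.array([.0053,0,-.0155])
    # fit only position (tight prior) at given pitch
    m=soft2(im,roi)
    for sig in(.002,.005):
        f=lambda v:np.mean((render("scene",roi,o+v*.002,t,y)-m)**2)+2e-4*np.sum(v**2)*(.002/sig)**2
        r=minimize(f,np.zeros(3),method="Nelder-Mead",options=dict(initial_simplex=np.vstack([np.zeros(3),1.5*np.eye(3)])))
        print(round(np.degrees(t)),sig,r.fun,r.x*.002)
R=Rm(np.radians(25),y)
# feature slopes: stripe axis & nose axis
for d in(15,20,25,30):
    R=Rm(np.radians(d),y);o=p+[0,0,.038]+R@np.array([.0053,0,-.0155])
    q=proj("scene",np.array([(-.02,0,.03),(.02,0,.03),(.05,.014,.03),(.05,-.014,.03),(.05,.014,0),(.05,-.014,0),(.078,0,.015)])@R.T+o);print(d,"dx/dy stripe",(q[1]-q[0]),"crop",((q[2:]-[379,188]+.5)*8).round().ravel())
E
```

```text
19 0.002 0.016506904808111976 [-0.0021 -0.0023  0.0055]
19 0.005 0.014955454440252139 [-0.0021 -0.0024  0.0056]
22 0.002 0.009839221807321085 [-0.0017 -0.0017  0.0023]
22 0.005 0.00938652815169036 [-0.0005 -0.0014  0.0031]
25 0.002 0.0072386939807291125 [ 0.0009 -0.0005  0.001 ]
25 0.005 0.007144518135329031 [ 0.0006 -0.0006  0.0007]
28 0.002 0.009187661970313699 [ 0.002   0.0003 -0.0017]
28 0.005 0.008902292998850996 [ 0.0023  0.0004 -0.0014]
31 0.002 0.016309022802082976 [ 0.0031  0.0013 -0.0036]
31 0.005 0.015108244776307577 [ 0.0026  0.0014 -0.0046]
15 dx/dy stripe [2.9772 8.2043] crop [268. 206. 175. 209. 261. 289. 169. 293. 237. 301.]
20 dx/dy stripe [3.0487 6.954 ] crop [268. 189. 175. 193. 263. 278. 171. 282. 238. 280.]
25 dx/dy stripe [3.0962 5.6525] crop [268. 173. 175. 177. 265. 265. 172. 269. 239. 258.]
30 dx/dy stripe [3.1194 4.3105] crop [268. 156. 175. 160. 266. 252. 173. 256. 240. 235.]
```

```bash
python3 -c "
from h import *
go((.5682,.1457,.1485),np.radians(25.6),False)"
```

```text
row [ 0.0905 -0.0031 -0.0403] -0.0007
```

move_arm(
  deltas=[
    [[0.015,0,-0.007,0,1],[0.03,-0.001,-0.013,0,1],[0.045,-0.001,-0.02,0,1],[0.06,-0.002,-0.027,0,1],[0.075,-0.003,-0.033,0,1],[0.085,-0.003,-0.038,0,1],[0.0905,-0.003,-0.0403,0,1],[0.0905,-0.003,-0.0403,0,1],[0.0905,-0.003,-0.0403,0,1],[0.0905,-0.003,-0.0403,0,1],[0.0905,-0.003,-0.0403,0,1]],
  ],
)

```text
clock: 24.75
position: [0.5676, 0.1468, 0.1484]
ee_rot: [0.0, 0.975, 0.222, -0.0]
contact_force: [-0.3, -0.5, -2.6]
width: 0.0272
gripper_force: 79.1
```

```bash
python3 - <<'E'
from pitch import *
where();s=manip.get_state();p=s['position'];print(p,np.degrees(yaw(s)))
y=yaw(s);R=Rm(np.radians(25),y);o=p+[0,0,.038]+R@np.array([.0053,0,-.0155])
print("tip est",o+R@np.array([.078,0,.015]),"px",{n:proj(n,o+R@np.array([.078,0,.015])) for n in("scene","top")}, "focus px",{n:proj(n,[.637,.178,.222]) for n in("scene","top")})
for n,x0,y0,x1,y1 in(("scene",400,190,440,245),("top",192,118,232,175)):
    im=manip.get_image(n);cv2.imwrite(f"pics/f_{n}.png",im[:,:,::-1]);g=im[y0:y1,x0:x1].astype(int)
    lab=lambda c:'V' if min(c[0],c[2])-c[1]>50 else 'v' if min(c[0],c[2])-c[1]>25 else 'B' if c[0]-c[2]>40 else 'W' if c.min()>190 else '+' if c.min()>110 else '.'
    print(n,x0)
    for r in range(y1-y0):print(y0+r,''.join(map(lab,g[r])))
E
```

```text
clk 24.75 jig [0.0349 0.357  0.1484] yaw-jig 32.695494135566605 F [-0.2211 -0.5075 -2.5956] 0.027241115769386752 79.1290819644928 q [ 0.1346  0.332   1.5767 -0.0002  1.2336  1.2587]
[0.5676 0.1468 0.1484] 25.596547053895705
tip est [0.6359 0.1796 0.2212] px {'scene': array([[417.4915, 234.5736]]), 'top': array([[216.8547, 164.1485]])} focus px {'scene': array([[416.7095, 234.4738]]), 'top': array([[217.444 , 163.6227]])}
scene 400
190 ........................................
191 ........................................
192 ........................................
193 ........................................
194 ........................................
195 ........................................
196 ........................................
197 ...................................+....
198 ..................................+++...
199 ..................................+++...
200 ...................................+....
201 ........................................
202 ........................................
203 ........................................
204 ...............................
[... 3682 characters left out ...]
+++WWW++++++++WWW+.......
160 +++++++++++++++++++WW++++++++WWW++......
161 +++++++++++++++++++WW+++++++++WW++......
162 ++++++++++++++++++++W+++++++++WW++......
163 ++++++++++++++++++++W+++++++++WWW+......
164 ++++++++++++++++++++W++++++++++WW+......
165 +++++++++++++++++++++++++++++++WW+......
166 +++++++++++++++++++++W+++++++++++++.....
167 +++++++++++++++++++++W+++++++++++++.....
168 +++++++++++++++++++++++++++++++++++.....
169 +++++++++++++++++++++++++++++++++++.....
170 ++++++++++++++++++++++++++++++++++++....
171 ++++++++++++++++++++++++++++++++++++....
172 ++++++++++++++++++++++++++++++++++++....
173 ++++++++++++++++++++++++++++++++++++....
174 +++++++++++++++++++++++++++++++++++++...
```

move_arm(
  deltas=[
    [[0,0.002,-0.001,0,1],[0,0.002,-0.001,0,1],[0,0.002,-0.001,0,1],[0,0.002,-0.001,0,1],[0,0.002,-0.001,0,1],[0,0.002,-0.001,0,1]],
  ],
)

```text
clock: 25.45
position: [0.5689, 0.1456, 0.1494]
ee_rot: [0.0, 0.975, 0.222, -0.0]
contact_force: [-0.9, 0.3, -1.7]
width: 0.0269
gripper_force: 79.1
```

```bash
python3 - <<'E'
from pitch import *
s=manip.get_state();p=s['position'];y=yaw(s);R=Rm(np.radians(25),y)
print(s['clock'],p,"tip",p+[0,0,.038]+R@np.array([.0833,0,-.0005]),np.abs(s['qd']).max(),s['gripper_force'])
print(manip.sign_off())
E
```

```text
25.45 [0.5689 0.1456 0.1494] tip [0.6372 0.1783 0.2221] 0.0010034880970410354 79.12922859191895
the job is handed in; nothing more can be done
None
```

I squared the machine against both stops, pitched it 25° nose-up over the end stop, and handed it in at 25.45 s, held still at the camera with the nose tip within about 1 mm of my estimate of the focus point. That focus point came from camera images and was not checked any other way, and I did not re-check the bottles and cup at the end.

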